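# Right the canisters in the oil lane and lock its gate

## Robot

A 7-joint arm with a two-finger parallel gripper is mounted at the origin on the work surface. World frame = base frame: x ahead of the robot, y to its left, z up, the work surface at z = 0. Lengths are in m, angles in rad, forces in N, time in s.
With the tool pointing down it reaches from about 0.4 to 0.9 m from the base axis. Payload 5.5 kg.
Tool frame: the origin (TCP) lies at the very end of the fingers, on their centre line; the grasp point (between the pads) lies 19 mm behind it; z points along the fingers, y is the line along which they close (so a half turn about z gives the same grasp; the last joint's range is limited). The gripper opens to 92 mm and grips with 3 to 60 N. Pads are 19 mm wide; open, the fingers measure 130 mm over their backs; the gripper's body (75 mm by 190 mm) begins 47 mm behind the grasp point.
Start: joints at [-0.843, 0.501, -0.427, 1.55, 0.221, 1.138, -0.21], TCP at [0.291, 0.581, 0.227] pointing down, gripper open.
Joint ranges: [-2.88, 2.88], [-0.31, 2.03], [-1.54, 1.56], [0.2, 2.42], [-1.41, 4.55], [0.19, 2.02], [-2.57, 2.57]. Speed limits (rad/s): [2.57, 2.57, 3.14, 3.14, 3.14, 3.14, 3.14].

## Interface

Orientations are given as a rotation vector (axis times angle).
In Python, from plant import env, viewer gives the robot as it stands.
- The arm moves only by the shell command python3 -m inch 'ROWS' [FORCE]. ROWS is a JSON object of lists of equal length, an entry for each row: "twist": the turn, a rotation vector about the tool's x, y, z in degrees, a list of three; "offset": the shift along the tool's x, y, z in cm, a list of three; "claw": the finger opening in cm, from 0 to 9.18. A call has 1 to 12 rows; each row shifts and turns the commanded pose from where the row before left it, along the tool's axes as they then stand; what a row does not reach is not made up. A row lasts 1/8 s, in which the tool goes at most 62.5 mm and 10.7 degrees, less where a joint would pass 70% of its speed; a pose out of reach is approached as far as the arm can. A call is refused whole if a number of a shift passes 6.25 or a number of a turn 10.7, either way. A call with a gripper value outside its range is refused whole. The fingers move at their own pace and stop on an object; FORCE is the grip in N (left out, the last holds). Time passes only in rows, so rows that do not move let the fingers close. It gives the time, the measured TCP pose, the force, the opening and the grip force at its end, in the units of the state.
- env.state(): the state, without advancing time (a new reading comes with each control period).
- viewer.grab_frame(name): name is "side" or "top" or "wrist"; returns the picture (400x640x3 uint8, blue, green, red); there is no depth.
- viewer.camera_info(name): a dict with "K" (3x3 intrinsics, pixels), "k1" (the pictures are not rectified: a ray, as slopes to the right and down, at radius r is drawn at 1 + k1 r^2 times it, then the intrinsics apply), "cam_to_world" (4x4, takes a point from camera to world coordinates). Camera axes: x right, y down, z forward; pixel columns grow to the right and rows downward; lengths in m; the calibration is good to about 2 mm. A picture is of the moment at which its call begins: read the wrist's pose just before it. camera_info takes no time and is no camera call; for the wrist camera it gives the pose at the moment of the call.
- env.job_done(): hands the job in; it is judged then, once.
The state is a dict: "time_s": time; "joint_pos": joint angles; "joint_velocities": joint speeds; "tau": joint torques, N m; "tcp_pos": TCP position; "ee_rot": TCP orientation; "wrist_force": force on the tool from outside, world axes, zero at the start; "torque": the same for the moment, N m; "width": finger opening in m; "finger_force": force on a finger pad.
Only numpy, scipy, OpenCV 4.12 (cv2) and the standard library are available. Lean on these libraries where they do the work, as an engineer would, in place of code of your own. Each camera call takes 0.05 s, during which the arm holds its last target. There are 200 camera calls.

## Task

Put the brass collet that was left in the lane into the red tray, and stand every tipped canister upright, cap up, on a painted mark of its own in the lane, leaving the one that already stands on its own. Then shut the lane: pull the red sprung knob up, turn it until the yellow gate arm lies across the lane's end, and let it snap fully down into that notch. Do not knock over the standing canister or disturb the other things on the bench.

Things in the scene. Friction and masses are not known exactly. Their poses are not given: they have to be found in the camera images.
- lane: (sizes here and below in mm) long grey steel tray fixed to the bench, 160 wide (x), 765 long (y), floor 4 thick; rails along both long sides, 10 thick, tops 18 above the bench, 140 apart. Origin on the bench under the row of marks; y runs along the lane to the gate end, x across it away from the robot. At the other end, 80 beyond mark0, a stop, top 34 up
- mark0 (a point): centre of painted mark 0 on the lane's floor (blue 50 square with white border 62 square, 4 above the bench), number 0 of 5 counted from the stop end, 125 apart; any canister may stand on any mark, one each
- mark1 (a point): centre of painted mark 1 on the lane's floor (blue 50 square with white border 62 square, 4 above the bench), number 1 of 5 counted from the stop end, 125 apart; any canister may stand on any mark, one each
- mark2 (a point): centre of painted mark 2 on the lane's floor (blue 50 square with white border 62 square, 4 above the bench), number 2 of 5 counted from the stop end, 125 apart; any canister may stand on any mark, one each
- mark3 (a point): centre of painted mark 3 on the lane's floor (blue 50 square with white border 62 square, 4 above the bench), number 3 of 5 counted from the stop end, 125 apart; any canister may stand on any mark, one each
- mark4 (a point): centre of painted mark 4 on the lane's floor (blue 50 square with white border 62 square, 4 above the bench), number 4 of 5 counted from the stop end, 125 apart; any canister may stand on any mark, one each
- tin_a_mid (a point): centre of a green square canister with paper label and red round cap, lying on its side in the lane at the start, cap roughly away from the robot (may be absent); 48 x 48, 72 tall: square body the lower 56, cap (30 across) the top 16; the point is 36 above the foot; z axis runs from foot to cap, x and y are normal to the flat sides. About 180 g
- tin_b_mid (a point): centre of a green square canister with paper label and red round cap, lying on its side in the lane at the start, cap roughly away from the robot (may be absent); 48 x 48, 72 tall: square body the lower 56, cap (30 across) the top 16; the point is 36 above the foot; z axis runs from foot to cap, x and y are normal to the flat sides. About 180 g
- tin_c_mid (a point): centre of a green square canister with paper label and red round cap, lying on its side in the lane at the start, cap roughly away from the robot (may be absent); 48 x 48, 72 tall: square body the lower 56, cap (30 across) the top 16; the point is 36 above the foot; z axis runs from foot to cap, x and y are normal to the flat sides. About 180 g
- tin_d_mid (a point): centre of a green square canister with paper label and red round cap, lying on its side in the lane at the start, cap roughly away from the robot (may be absent); 48 x 48, 72 tall: square body the lower 56, cap (30 across) the top 16; the point is 36 above the foot; z axis runs from foot to cap, x and y are normal to the flat sides. About 180 g
- stood_a_mid (a point): centre of a green square canister with paper label and red round cap, already standing at the start; 48 x 48, 72 tall: square body the lower 56, cap (30 across) the top 16; the point is 36 above the foot; z axis runs from foot to cap, x and y are normal to the flat sides. About 180 g
- collet_mid (a point): centre (half-way up) of a round brass collet, 36 tall, 24 across at the foot and flaring to 30 at its upper rim, standing in the gate end of the lane where the gate swings; its z axis is its own axis. 90 g
- bin: red open tray fixed to the bench in front of the lane, on the robot's right, 100 (x) x 140 (y) x 40 high, walls and floor 4 thick; origin under its centre
- knob_grip (a point): red wing of the sprung knob at the near corner of the lane's gate end, 44 long, 14 thick, 36 tall (62 to 98 above the bench); the point is on its vertical axis, 82 up when seated; x axis along the wing, the way the gate arm points. Pinch its thickness from above. The yellow gate arm (125 long from the axis, 12 wide) is fixed below, 34 to 43 up, and moves with it
- plunger (a joint): how far the knob is pulled up, m: 0 seated in a notch, stop at 0.016; a spring draws it down with about 4 N seated, 9 N at the stop. Pull it up more than 0.010 (better 0.013) to clear the ridge between the notches; let go between notches it rests on the ridge at about 0.009
- gate (a joint): angle of knob and gate arm, rad, growing clockwise seen from above: about 0 in the open notch (arm pointing out beyond the lane's end), 1.31 in the shut notch (arm straight across the lane's end, away from the robot); stops at -0.1 and 1.41; each notch leaves about 0.1 of play. Little friction
- case: bystander: light wooden instrument case 90 x 160 x 35, beyond the lane; origin at its underside; sizes in mm; leave alone
- mug: bystander: blue mug, 85 tall, in front on the left; origin at its underside; sizes in mm; leave alone
- wrench: bystander: steel wrench beyond the lane; origin at its underside; sizes in mm; leave alone
- oil: bystander: amber oil bottle with yellow cap, 150 tall, on the right; origin at its underside; sizes in mm; leave alone
- jar: bystander: white jar with black lid, 65 tall, beyond the lane's stop end; origin at its underside; sizes in mm; leave alone
Things that resemble listed ones, but are neither listed nor needed, are in the scene too. Leave any purple look-alike of the part that bears tin_b_mid alone.

How it is judged:
By the outcome, as a careful person would: the job done as asked, in the order asked, and still so for the second after the job is handed in, with the robot touching nothing.
Of tin_a, tin_b, tin_c, tin_d only 3 to 4 are there at a start; the rules pass over those that are not, and their reading is None.
At some moment in a run one of tin_a, tin_b, tin_c, tin_d, collet may be knocked a few centimetres aside while the robot is not near it.
Once in a run the grip may slacken for a moment while it holds something.
It also fails if it takes over 210 s, if anything falls off the work surface, if the arm or the gripper's body presses on something with over 40 N, if the wrist force passes 120 N, or if a joint passes its speed limit or range.

## Working session

There is one attempt and no reset: what is moved stays moved. The work goes in short steps, Python scripts to look and compute and a shell command to move; the robot and the scene stay as the last step left them, time stands still between calls to the robot, and variables do not carry over. Pictures are saved under pics/ and viewed, at most 15 in all, crops included, and the job is handed in when it is done.

```bash
ls; mkdir -p pics
cat > h.py <<'E'
import numpy as np, cv2
from plant import env, viewer
from scipy.spatial.transform import Rotation as R
def grab(n,f=None):
    ci=viewer.camera_info(n); im=viewer.grab_frame(n)
    if f: cv2.imwrite('pics/'+f,im)
    return im,ci
def ray(ci,u,v):
    K=np.array(ci['K']);T=np.array(ci['cam_to_world'])
    d=np.array([(u-K[0,2])/K[0,0],(v-K[1,2])/K[1,1]]);s=d.copy()
    for _ in range(30): s=d/(1+ci['k1']*(s@s))
    w=T[:3,:3]@np.array([s[0],s[1],1]); return T[:3,3],w
def plane(ci,u,v,z):
    o,w=ray(ci,u,v); return o+w*(z-o[2])/w[2]
def proj(ci,p):
    K=np.array(ci['K']);T=np.array(ci['cam_to_world'])
    c=T[:3,:3].T@(np.array(p)-T[:3,3]); s=c[:2]/c[2]; s=s*(1+ci['k1']*(s@s))
    return np.array([K[0,0]*s[0]+K[0,2],K[1,1]*s[1]+K[1,2]])
E
python3 - <<'E'
from h import *
np.set_printoptions(precision=4,suppress=True)
for n in ['side','top','wrist']:
    im,ci=grab(n,n+'0.png'); print(n,ci['k1'],np.array(ci['K'])[0],np.array(ci['cam_to_world']))
s=env.state(); print(s)
E
```

```text
pics
side -0.021824154551303782 [376.5976   0.     319.8539] [[ 0.8305 -0.3961  0.3917  0.0752]
 [-0.5571 -0.598   0.5763 -0.7684]
 [ 0.006  -0.6968 -0.7173  0.9411]
 [ 0.      0.      0.      1.    ]]
top -0.07136750790615595 [434.8317   0.     318.8712] [[ 0.0275 -0.992   0.1234  0.3712]
 [-0.9996 -0.0288 -0.0081 -0.094 ]
 [ 0.0116 -0.1231 -0.9923  1.487 ]
 [ 0.      0.      0.      1.    ]]
wrist -0.03340830656679486 [317.4843   0.     319.572 ] [[ 0.4483  0.866   0.2215  0.2327]
 [ 0.8939 -0.4341 -0.1121  0.6102]
 [-0.0009  0.2482 -0.9687  0.3853]
 [ 0.      0.      0.      1.    ]]
{'time_s': 0.15, 'joint_pos': array([-0.8428,  0.5016, -0.4268,  1.5512,  0.2208,  1.1383, -0.2103]), 'joint_velocities': array([ 0.0007, -0.0033, -0.0013, -0.0035,  0.0001, -0.0001, -0.0001]), 'tau': array([ -0.007 , -56.7098,  -5.8252, -27.9456,  -0.0686,   0.0264,
         0.0001]), 'tcp_pos': array([0.2912, 0.5806, 0.2259]), 'ee_rot': array([-0.7235, -3.0567,  0.0022]), 'wrist_force': array([-0.384 , -0.0889, -0.1012]), 'torque': array([ 0.0053, -0.003 , -0.0136]), 'finger_force': 0.0, 'width': 0.09150838363447585}
```

View pics/top0.png

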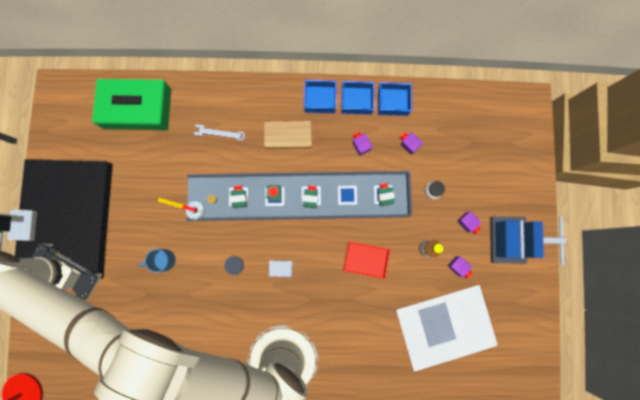

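View pics/side0.png

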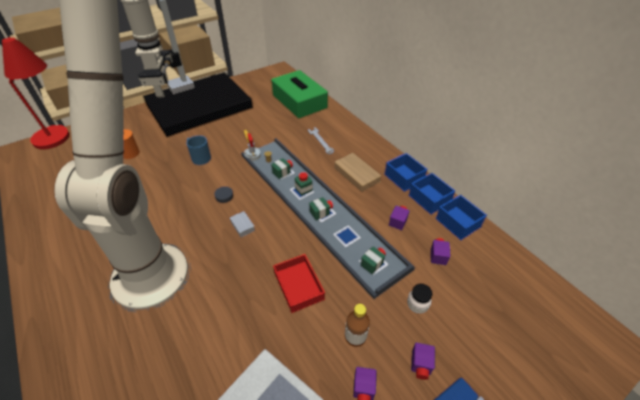

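The top view shows three lying tins at about (238,197), (311,196) and (385,195). The standing one is at (274,194), on mark 3. Mark 1 is free at (347,195). The collet is at (211,199), the knob at (195,210) with its arm pointing to (158,200), and the bin at (366,260).

```bash
cat >> h.py <<'E'
def hsv(im): return cv2.cvtColor(im,cv2.COLOR_BGR2HSV)
def blobs(m,amin=15):
    n,l,st,c=cv2.connectedComponentsWithStats(m.astype(np.uint8)); 
    return [(c[i],st[i,4],l==i) for i in range(1,n) if st[i,4]>=amin]
def rmask(im):
    h=hsv(im); return ((h[...,0]<9)|(h[...,0]>172))&(h[...,1]>150)&(h[...,2]>70)
E
python3 - <<'E'
from h import *
np.set_printoptions(precision=4,suppress=True)
im=cv2.imread('pics/top0.png'); ci=viewer.camera_info('top'); h=hsv(im)
H,S,V=h[...,0],h[...,1],h[...,2]
# lane: grey-blue
print(im[195,225],im[175,250],im[200,211])
for nm,m,z in [('red',rmask(im),.03),('blue',(H>100)&(H<125)&(S>150)&(V>60),.004),('green',(H>45)&(H<90)&(S>60)&(V<140),.03),('yellow',(H>20)&(H<32)&(S>170)&(V>120),.04)]:
    for c,a,_ in blobs(m):
        if 150<c[0]<470 and 150<c[1]<300: print(nm,c,a,plane(ci,*c,z))
m=((H>95)&(H<125)&(S<110)&(S>20)&(V>60)&(V<150))
b=[x for x in blobs(m,1000)]
for c,a,l in b:
    cs,_=cv2.findContours(l.astype(np.uint8),0,2); r=cv2.minAreaRect(cs[0]); print('lane?',c,a,r); 
    for p in cv2.boxPoints(r): print(p,plane(ci,*p,.018))
print('collet',plane(ci,211,199,.036),'knob',plane(ci,195,210,.08))
E
```

```text
[174 159 142] [110 101  94] [ 76 173 205]
red [383.6087 185.5652] 23 [ 0.5915 -0.3249  0.03  ]
red [237.5 187.5] 24 [0.5704 0.1702 0.03  ]
red [272.8636 191.1364] 66 [0.5615 0.0499 0.03  ]
red [311.3913 187.5652] 23 [ 0.5774 -0.0799  0.03  ]
red [188.5    207.7895] 38 [0.4966 0.3327 0.03  ]
red [366.3368 259.7541] 1342 [ 0.3403 -0.2698  0.03  ]
red [468.5625 274.4375] 32 [ 0.2992 -0.6148  0.03  ]
blue [347.08  194.808] 125 [ 0.5595 -0.2031  0.004 ]
green [276.0781 194.9219] 64 [0.5489 0.0385 0.03  ]
green [383.5278 190.2222] 36 [ 0.5755 -0.3247  0.03  ]
green [237.9722 191.9722] 36 [0.5552 0.1678 0.03  ]
green [310.9231 192.0769] 26 [ 0.562  -0.0788  0.03  ]
green [386.3913 202.4783] 46 [ 0.534  -0.3348  0.03  ]
green [239.0588 204.7059] 51 [0.5121 0.1619 0.03  ]
green [309.7045 205.1136] 44 [ 0.5176 -0.076   0.03  ]
yellow [169.5094 202.3302] 106 [0.5122 0.3955 0.04  ]
yellow [437.8723 248.0532] 94 [ 0.3848 -0.5075  0.04  ]
lane? [314.272  193.1248] 1114 ((299.5903625488281, 195.32899475097656), (43.95978546142578, 220.52761840820312), 89.02897644042969)
[188.9699 175.2209] [0.6098 0.3419 0.018 ]
[409.4659 171.4837] [ 0.645 -0.416  0.018]
[410.2108 215.4371] [ 0.4932 -0.4188  0.018 ]
[189.7149 219.1743] [0.459  0.3296 0.018 ]
collet [0.528  0.2565 0.036 ] knob [0.4857 0.2963 0.08  ]
```

View pics/wrist0.png

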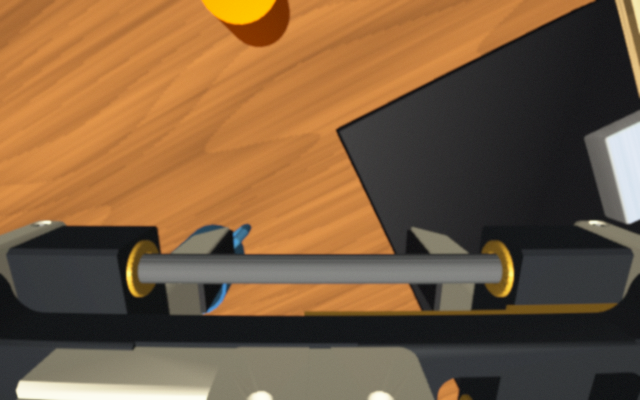

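```bash
cat >> h.py <<'E'
def Rot(az,p=0):
    a=np.radians(az); x=np.array([np.cos(a),np.sin(a),0]); z=np.array([0,0,-1.]); y=np.cross(z,x)
    return R.from_matrix(np.c_[x,y,z])*R.from_rotvec([0,np.radians(p),0])
def go(pos,az,p=0):
    s=env.state(); c=R.from_rotvec(s['ee_rot']); t=Rot(az,p)
    tw=np.degrees((c.inv()*t).as_rotvec()); d=np.array(pos)-s['tcp_pos']
    f=lambda v:np.round(v,2)
    print('twist',f(tw),'n>=',f(np.linalg.norm(tw)/10.5),'| offs before twist cm',f(100*c.inv().apply(d)),'after',f(100*t.inv().apply(d)),'n>=',f(np.linalg.norm(d)/.06))
def st():
    s=env.state(); c=R.from_rotvec(s['ee_rot']).as_matrix()
    az=np.degrees(np.arctan2(c[1,0],c[0,0])); print('t',round(s['time_s'],2),'tcp',np.round(s['tcp_pos'],4),'az',round(az,1),'toolz',np.round(c[:,2],3),'w',round(s['width'],4),'F',np.round(s['wrist_force'],1),'ff',s['finger_force'],'q',np.round(s['joint_pos'],2))
E
python3 -c "
from h import *
go([.52,.25,.226],45)"
```

```text
twist [-6.0000e-02  8.0000e-02  1.0837e+02] n>= 10.32 | offs before twist cm [-3.527e+01 -1.929e+01  2.000e-02] after [-7.190e+00  3.955e+01 -1.000e-02] n>= 6.7
```

```bash
python3 -m inch '{"twist":[[0,0,9],[0,0,9],[0,0,9],[0,0,9],[0,0,9],[0,0,9],[0,0,9],[0,0,9],[0,0,9],[0,0,9],[0,0,9],[0,0,9]],"offset":[[0,0,0],[0,0,0],[0,0,0],[0,0,0],[0,0,0],[0,0,0],[0,0,0],[0,0,0],[0,0,0],[0,0,0],[0,0,0],[0,0,0]],"claw":[5,5,5,5,5,5,5,5,5,5,5,5]}' 20
python3 -m inch '{"twist":[[0,0,0],[0,0,0],[0,0,0],[0,0,0],[0,0,0],[0,0,0],[0,0,0],[0,0,0],[0,0,0],[0,0,0]],"offset":[[-0.8,4.4,0],[-0.8,4.4,0],[-0.8,4.4,0],[-0.8,4.4,0],[-0.8,4.4,0],[-0.8,4.4,0],[-0.8,4.4,0],[-0.8,4.4,0],[-0.8,4.35,0],[0,0,0]],"claw":[5,5,5,5,5,5,5,5,5,5]}'
python3 -c "
from h import *
st(); grab('wrist','w1.png')"
```

```text
time_s: 1.65
tcp_pos: [0.2911, 0.5808, 0.2262]
ee_rot: [2.901, 1.204, -0.001]
wrist_force: [-0.4, 0.8, 0.9]
width: 0.0501
finger_force: 0.0
time_s: 2.9
tcp_pos: [0.5246, 0.247, 0.2265]
ee_rot: [2.901, 1.2, -0.0]
wrist_force: [-0.1, 1.5, 0.3]
width: 0.0501
finger_force: 0.0
t 2.9 tcp [0.5246 0.247  0.2265] az 44.9 toolz [ 0.001 -0.002 -1.   ] w 0.0501 F [-0.1  1.5  0.3] ff 0.0 q [-0.57  0.34  0.11  1.75 -0.04  1.05 -1.24]
```

View pics/w1.png

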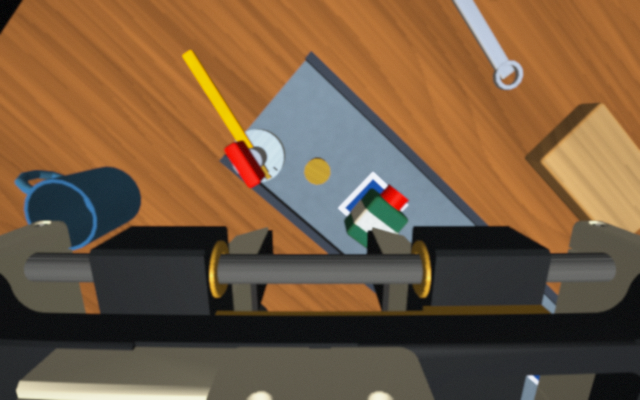

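The wrist view shows the collet at (317,171), the wing at about (244,164), the arm tip at (187,53), and tin_4 with its mark behind it at (378,215).

Run:
```python
from h import *
np.set_printoptions(precision=4,suppress=True)
im=cv2.imread('pics/w1.png'); ci=viewer.camera_info('wrist'); h=hsv(im);H,S,V=h[...,0],h[...,1],h[...,2]
print(h[171,317],h[100,215])
br=(H>15)&(H<30)&(S>110)&(V>70)
for c,a,l in blobs(br,100):
    if 130<c[0]<350 and c[1]<200: print('brass/yellow',c,a,plane(ci,*c,.040),plane(ci,*c,.0385)); 
for c,a,l in blobs(rmask(im),40):
    print('red',c,a,plane(ci,*c,.09))
    cs,_=cv2.findContours(l.astype(np.uint8),0,2); r=cv2.minAreaRect(cs[0]); print(r,[plane(ci,*p,.09) for p in cv2.boxPoints(r)])
```

```text
[ 22 184 200] [ 25 255 240]
brass/yellow [214.6644  96.5163] 1594 [0.509  0.3901 0.04  ] [0.5088 0.3905 0.0385]
brass/yellow [316.8943 170.8708] 511 [0.5292 0.2591 0.04  ] [0.529  0.2589 0.0385]
red [244.0347 163.5076] 981 [0.4918 0.3177 0.09  ]
((244.34613037109375, 163.26922607421875), (49.645668029785156, 21.91065788269043), 56.3099365234375) [array([0.4872, 0.3418, 0.09  ]), array([0.5075, 0.3371, 0.09  ]), array([0.4972, 0.293 , 0.09  ]), array([0.4762, 0.2973, 0.09  ])]
red [393.7214 197.6797] 359 [0.5692 0.194  0.09  ]
((393.7950439453125, 197.7458953857422), (24.455047607421875, 15.236390113830566), 39.80556869506836) [array([0.5607, 0.2051, 0.09  ]), array([0.5751, 0.207 , 0.09  ]), array([0.5777, 0.1827, 0.09  ]), array([0.5632, 0.1805, 0.09  ])]
```

```bash
cat >> h.py <<'E'
def tcpof(G,az,p): return np.array(G)+.019*Rot(az,p).as_matrix()[:,2]
E
python3 -c "
from h import *
go(tcpof([.529,.259,.130],122,15),122,15); print(tcpof([.529,.259,.03],122,15))"
```

```text
twist [ 10.05  12.72 -76.4 ] n>= 7.44 | offs before twist cm [ 1.19 -0.71 11.48] after [-2.05  0.99 11.33] n>= 1.93
[0.52639409 0.26317033 0.01164741]
```

```bash
python3 -m inch '{"twist":[[1.26,1.59,-9.55],[1.26,1.59,-9.55],[1.26,1.59,-9.55],[1.26,1.59,-9.55],[1.26,1.59,-9.55],[1.26,1.59,-9.55],[1.26,1.59,-9.55],[1.26,1.59,-9.55],[0,0,0],[0,0,0]],"offset":[[0,0,0],[0,0,0],[0,0,0],[0,0,0],[0,0,0],[0,0,0],[0,0,0],[0,0,0],[0,0,0],[0,0,0]],"claw":[5,5,5,5,5,5,5,5,5,5]}' 20
python3 -c "
from h import *
st(); go(tcpof([.529,.259,.130],122,15),122,15)"
```

```text
time_s: 4.2
tcp_pos: [0.5215, 0.253, 0.2266]
ee_rot: [-1.405, -2.543, -0.185]
wrist_force: [-0.3, -0.5, 0.3]
width: 0.0497
finger_force: 0.0
t 4.2 tcp [0.5215 0.253  0.2266] az 122.1 toolz [-0.139  0.22  -0.966] w 0.0497 F [-0.3 -0.5  0.3] ff 0.0 q [-0.2   0.39 -0.18  1.71 -0.21  1.11  0.3 ]
twist [-0.07 -0.06  0.13] n>= 0.02 | offs before twist cm [-2.41  0.96 11.26] after [-2.39  0.95 11.26] n>= 1.93
```

```bash
python3 -m inch '{"twist":[[0,0,0],[0,0,0],[0,0,0],[0,0,0],[0,0,0],[0,0,0]],"offset":[[-0.8,0.32,3.75],[-0.8,0.32,3.75],[-0.8,0.31,3.75],[0,0,0],[0,0,0],[0,0,0]],"claw":[5,5,5,5,5,5]}' 20
python3 -c "
from h import *
st(); go(tcpof([.529,.259,.03],122,15),122,15)
im,ci=grab('wrist'); h=hsv(im);H,S,V=h[...,0],h[...,1],h[...,2]
for c,a,l in blobs((H>15)&(H<30)&(S>110)&(V>70),100): print(c,a,plane(ci,*c,.04))
"
```

```text
time_s: 4.95
tcp_pos: [0.5283, 0.2627, 0.1139]
ee_rot: [-1.405, -2.546, -0.189]
wrist_force: [0.4, 0.1, -0.2]
width: 0.05
finger_force: 0.0
t 4.95 tcp [0.5283 0.2627 0.1139] az 122.3 toolz [-0.135  0.221 -0.966] w 0.05 F [ 0.4  0.1 -0.2] ff 0.0 q [-0.21  0.54 -0.18  1.77 -0.21  0.9   0.33]
twist [0.13 0.   0.26] n>= 0.03 | offs before twist cm [-2.51 -0.18  9.92] after [-2.51 -0.14  9.92] n>= 1.71
[387.43364403  84.5623613 ] 2253 [0.51269975 0.38893801 0.04      ]
[315.81886388 240.7642015 ] 933 [0.53022619 0.25624965 0.04      ]
[214.04166667 270.45833333] 480 [0.47589604 0.19478326 0.04      ]
[423.216  269.1552] 625 [0.61251531 0.28187139 0.04      ]
[415.65678627 310.85803432] 1923 [0.62484644 0.25136161 0.04      ]
```

```bash
python3 -m inch '{"twist":[[0,0,0],[0,0,0],[0,0,0],[0,0,0],[0,0,0],[0,0,0],[0,0,0],[0,0,0],[0,0,0]],"offset":[[-0.62,-0.05,2.48],[-0.62,-0.05,2.48],[-0.62,-0.05,2.48],[-0.62,0,2.48],[0,0,0],[0,0,0],[0,0,0],[0,0,0],[0,0,0]],"claw":[5,5,5,5,5,0,0,0,0]}' 20
python3 -c "
from h import *
st()"
```

```text
time_s: 6.12
tcp_pos: [0.5256, 0.2632, 0.0107]
ee_rot: [-1.404, -2.545, -0.188]
wrist_force: [-1.3, -1.1, 6.3]
width: 0.0268
finger_force: 20.0
t 6.12 tcp [0.5256 0.2632 0.0107] az 122.3 toolz [-0.137  0.22  -0.966] w 0.0268 F [-1.3 -1.1  6.3] ff 20.00044160988182 q [-0.21  0.69 -0.18  1.81 -0.22  0.71  0.37]
```

```bash
python3 -m inch '{"twist":[[0,0,0],[0,0,0],[0,0,0],[0,0,0],[0,-7.5,0],[0,-7.5,0],[0,0,0]],"offset":[[0.78,0,-2.9],[1.3,0,-4.83],[1.3,0,-4.83],[0.78,0,-2.9],[0,0,0],[0,0,0],[0,0,0]],"claw":[0,0,0,0,0,0,0]}' 20
python3 -c "
from h import *
st();go([.34,-.27,.17],60)"
```

```text
time_s: 7.0
tcp_pos: [0.5223, 0.2671, 0.1701]
ee_rot: [-1.505, -2.755, -0.003]
wrist_force: [0.4, 0.4, -1.9]
width: 0.0267
finger_force: 20.0
t 7.0 tcp [0.5223 0.2671 0.1701] az 122.7 toolz [-0.001  0.003 -1.   ] w 0.0267 F [ 0.4  0.4 -1.9] ff 20.00047306995839 q [-0.44  0.42 -0.09  1.78  0.04  0.95  0.02]
twist [-6.000e-02 -1.700e-01  6.269e+01] n>= 5.97 | offs before twist cm [-35.36 -44.35  -0.12] after [-5.563e+01  1.107e+01  1.000e-02] n>= 9.45
```

```bash
python3 -m inch '{"twist":[[0,0,0],[0,0,0],[0,0,0],[0,0,0],[0,0,0],[0,0,0],[0,0,0],[0,0,0],[0,0,0],[0,0,0],[0,0,0],[0,0,0]],"offset":[[-3.21,-4.03,0],[-3.21,-4.03,0],[-3.21,-4.03,0],[-3.21,-4.03,0],[-3.21,-4.03,0],[-3.21,-4.03,0],[-3.21,-4.03,0],[-3.21,-4.03,0],[-3.21,-4.03,0],[-3.21,-4.03,0],[-3.21,-4.03,0],[0,0,0]],"claw":[0,0,0,0,0,0,0,0,0,0,0,0]}' 20
python3 -m inch '{"twist":[[0,0,9],[0,0,9],[0,0,9],[0,0,9],[0,0,9],[0,0,9],[0,0,9],[0,0,0],[0,0,0]],"offset":[[0,0,0],[0,0,0],[0,0,0],[0,0,0],[0,0,0],[0,0,0],[0,0,0],[0,0,0],[0,0,0]],"claw":[0,0,0,0,0,0,0,0,0]}' 20
python3 -c "
from h import *
im,ci=grab('top','t2.png')
for c,a,l in blobs(rmask(im),500):
    cs,_=cv2.findContours(l.astype(np.uint8),0,2); r=cv2.minAreaRect(cs[0]); print(c,a,plane(ci,*c,.03),[plane(ci,*p,.04) for p in cv2.boxPoints(r)])
st();go([.34,-.27,.035],60)"
```

```text
time_s: 8.5
tcp_pos: [0.3355, -0.277, 0.1694]
ee_rot: [-1.531, -2.743, -0.001]
wrist_force: [0.4, 1.4, -1.2]
width: 0.0269
finger_force: 20.0
time_s: 9.62
tcp_pos: [0.338, -0.2721, 0.1692]
ee_rot: [-2.728, -1.555, -0.001]
wrist_force: [0.3, -0.1, -0.9]
width: 0.0267
finger_force: 20.0
[355.37540453 256.13915858] 618 [ 0.35136286 -0.23299034  0.03      ] [array([ 0.30415768, -0.18532083,  0.04      ]), array([ 0.40601144, -0.20865048,  0.04      ]), array([ 0.38932665, -0.28406782,  0.04      ]), array([ 0.28760843, -0.26016684,  0.04      ])]
[ 21.69593148 387.7248394 ] 934 [-0.12483619  0.86918654  0.03      ] [array([-0.07862246,  0.93997494,  0.04      ]), array([-0.06827769,  0.79370163,  0.04      ]), array([-0.15296563,  0.78880709,  0.04      ]), array([-0.16432864,  0.93487682,  0.04      ])]
t 9.68 tcp [ 0.338  -0.2721  0.1692] az 59.4 toolz [-0.     0.001 -1.   ] w 0.0268 F [-0.2  0.4 -0.3] ff 19.99994006473571 q [ 0.24  0.17  0.41  2.15 -0.09  0.84  0.17]
twist [-0.06 -0.06 -0.64] n>= 0.06 | offs before twist cm [ 0.27  0.07 13.42] after [ 0.28  0.06 13.42] n>= 2.24
```

```bash
python3 -m inch '{"twist":[[0,0,0],[0,0,0],[0,0,0],[0,0,0],[0,0,0],[0,0,0],[0,0,0],[0,0,0],[0,0,0],[0,0,0],[0,0,0],[0,0,0]],"offset":[[0.1,0,5],[0.1,0,5],[0,0,4.9],[0,0,0],[0,0,0],[0,0,0],[0,0,0],[0,0,-2],[0,0,-4],[0,0,-5],[0,0,-5],[0,0,0]],"claw":[0,0,0,0,0,4.2,4.2,4.2,4.2,4.2,4.2,4.2]}' 20
python3 -c "
from h import *
st(); im,ci=grab('wrist','w2.png')"
```

```text
time_s: 11.18
tcp_pos: [0.3422, -0.2723, 0.1851]
ee_rot: [2.724, 1.549, 0.01]
wrist_force: [0.8, 0.0, -0.1]
width: 0.042
finger_force: 0.0
t 11.18 tcp [ 0.3422 -0.2723  0.1851] az 59.3 toolz [ 0.009 -0.003 -1.   ] w 0.042 F [ 0.8  0.  -0.1] ff 0.0 q [ 0.19  0.14  0.45  2.13 -0.09  0.87  0.16]
```

View pics/w2.png

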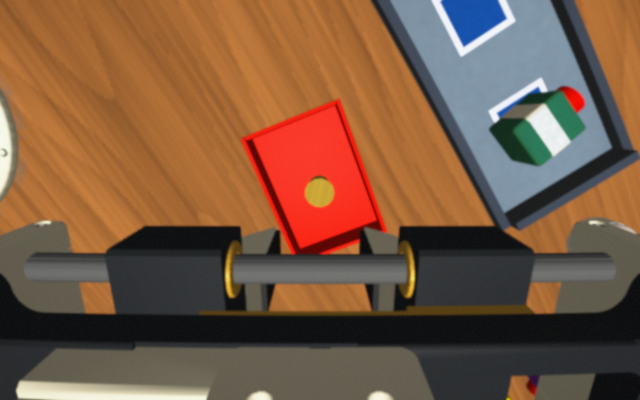

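The collet stands in the red tray at (319,192). The tin on mark 0 shows at (545,125) with its cap to the upper right. I'll look at it more closely next.

```bash
python3 -m inch '{"twist":[[0,0,9.5],[0,0,9.5],[0,0,9.5],[0,0,9.5],[0,0,9.5],[0,0,9.5],[0,0,0]],"offset":[[0,0,-0.5],[0,0,-0.5],[0,0,-0.5],[0,0,-0.5],[0,0,-0.5],[0,0,-0.5],[0,0,0]],"claw":[8,8,8,8,8,8,8]}' 20
python3 -c "
from h import *
st();go([.485,-.32,.22],2.6)"
```

```text
time_s: 12.1
tcp_pos: [0.3388, -0.2701, 0.2098]
ee_rot: [-3.14, -0.064, 0.002]
wrist_force: [-0.9, 0.1, 0.5]
width: 0.08
finger_force: 0.0
t 12.1 tcp [ 0.3388 -0.2701  0.2098] az 2.3 toolz [-0.001  0.001 -1.   ] w 0.08 F [-0.9  0.1  0.5] ff 0.0 q [ 0.09  0.11  0.56  2.11 -0.07  0.94 -0.84]
twist [-0.08  0.06 -0.26] n>= 0.03 | offs before twist cm [14.4   5.58 -1.04] after [14.38  5.65 -1.02] n>= 2.58
```

```bash
python3 -m inch '{"twist":[[0,0,0],[0,0,0],[0,0,0],[0,0,0],[0,0,0]],"offset":[[4.8,1.86,-0.3],[4.8,1.86,-0.3],[4.8,1.86,-0.4],[0,0,0],[0,0,0]],"claw":[8,8,8,8,8]}' 20
cat >> h.py <<'E'
def tin(im,ci,near,dbg=None):
    "tin lying: green hull -> rect at top-face height; returns centre, axis azimuth"
    h=hsv(im);H,S,V=h[...,0],h[...,1],h[...,2]
    g=(H>45)&(H<90)&(S>60); u0=proj(ci,[near[0],near[1],.05])
    pts=[];
    for c,a,l in blobs(g,60):
        P=plane(ci,*c,.05)
        if np.hypot(*(P[:2]-near[:2]))<.05: pts.append(np.argwhere(l)[:,::-1])
    pts=np.vstack(pts).astype(np.float32)
    w=np.array([plane(ci,*q,.052)[:2] for q in cv2.convexHull(pts)[:,0]]).astype(np.float32)
    r=cv2.minAreaRect(w*1000); print('green hull rect mm',r)
    for c,a,l in blobs(rmask(im),60):
        P=plane(ci,*c,.036)
        if np.hypot(*(P[:2]-near[:2]))<.08: print('cap',c,a,np.round(P,4))
def bluemarks(im,ci):
    h=hsv(im);H,S,V=h[...,0],h[...,1],h[...,2]
    for c,a,l in blobs((H>105)&(H<125)&(S>150)&(V>60),300):
        cs,_=cv2.findContours(l.astype(np.uint8),0,2); w=np.array([plane(ci,*q,.004)[:2] for q in cs[0][:,0]]).astype(np.float32)
        print('blue',np.round(c),a,cv2.minAreaRect(w*1000))
E
python3 -c "
from h import *
st(); im,ci=grab('wrist','w3.png'); tin(im,ci,np.array([.545,-.33])); bluemarks(im,ci)"
```

```text
time_s: 12.72
tcp_pos: [0.4839, -0.3204, 0.2189]
ee_rot: [-3.139, -0.064, 0.005]
wrist_force: [-0.8, 0.5, -0.1]
width: 0.0799
finger_force: 0.0
t 12.72 tcp [ 0.4839 -0.3204  0.2189] az 2.3 toolz [-0.003  0.002 -1.   ] w 0.0799 F [-0.8  0.5 -0.1] ff 0.0 q [ 0.13  0.39  0.52  1.76 -0.22  1.05 -0.8 ]
green hull rect mm ((557.19189453125, -332.02410888671875), (55.03083801269531, 47.66421890258789), 11.11054801940918)
cap [328.13043478  75.22196796] 437 [ 0.5937 -0.3243  0.036 ]
blue [219. 104.] 1794 ((562.2730102539062, -202.60421752929688), (47.16705322265625, 47.60300827026367), 2.3029873371124268)
```

View pics/w3.png

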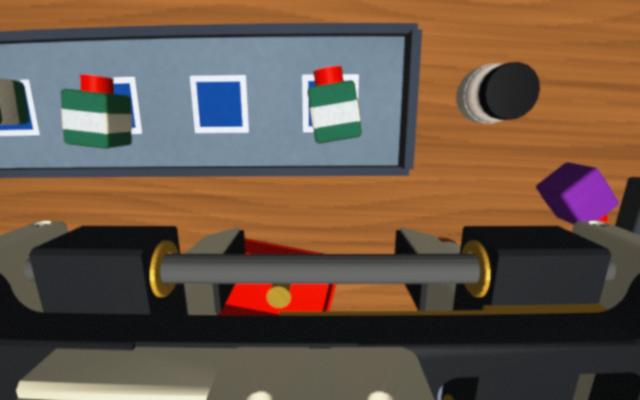

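Tin 0's body centre is (0.557,-0.332) with its axis at about 11°, and the rectangle is 55x48 mm as expected. Mark 1 is at (0.562,-0.203) with yaw 2.3°.

```bash
python3 -c "
from h import *
go(tcpof([.569,-.3297,.14],11,-35),11,-35)"
```

```text
twist [ -2.78 -34.8   -8.41] n>= 3.42 | offs before twist cm [7.44 1.45 9.46] after [11.27  2.54  3.69] n>= 2.02
```

```bash
python3 -m inch '{"twist":[[-0.7,-8.7,-2.1],[-0.7,-8.7,-2.1],[-0.7,-8.7,-2.1],[-0.7,-8.7,-2.1],[0,0,0],[0,0,0],[0,0,0],[0,0,0],[0,0,0]],"offset":[[0,0,0],[0,0,0],[0,0,0],[0,0,0],[3.76,0.85,1.23],[3.76,0.85,1.23],[3.76,0.85,1.23],[0,0,0],[0,0,0]],"claw":[6.6,6.6,6.6,6.6,6.6,6.6,6.6,6.6,6.6]}' 30
python3 -c "
from h import *
st();go(tcpof([.569,-.3297,.14],11,-35),11,-35);go(tcpof([.569,-.3297,.03],11,-35),11,-35)"
```

```text
time_s: 13.9
tcp_pos: [0.5592, -0.3329, 0.1267]
ee_rot: [2.928, 0.279, -0.921]
wrist_force: [-0.9, -0.8, 0.1]
width: 0.0657
finger_force: 0.0
t 13.9 tcp [ 0.5592 -0.3329  0.1267] az 10.8 toolz [-0.562 -0.11  -0.82 ] w 0.0657 F [-0.9 -0.8  0.1] ff 0.0 q [ 0.08  0.98  0.49  1.16 -0.04  1.57 -0.89]
twist [ 0.06 -0.08 -0.14] n>= 0.02 | offs before twist cm [ 0.07 -0.13  0.23] after [ 0.08 -0.13  0.23] n>= 0.05
twist [ 0.06 -0.08 -0.14] n>= 0.02 | offs before twist cm [ 6.37 -0.15  9.25] after [ 6.38 -0.13  9.24] n>= 1.87
```

```bash
python3 -m inch '{"twist":[[0,0,0],[0,0,0],[0,0,0],[0,0,0],[0,0,0],[0,0,0],[0,0,0],[0,0,0]],"offset":[[2.13,-0.05,3.08],[2.13,-0.05,3.08],[2.13,-0.05,3.08],[0,0,0],[0,0,0],[0,0,0],[0,0,0],[0,0,0]],"claw":[6.6,6.6,6.6,6.6,0,0,0,0]}' 30
python3 -c "
from h import *
st();print(R.from_rotvec(env.state()['ee_rot']).inv().apply([0,0,10]))"
```

```text
time_s: 14.9
tcp_pos: [0.5609, -0.3317, 0.0157]
ee_rot: [2.928, 0.28, -0.916]
wrist_force: [1.1, -0.3, 6.6]
width: 0.0478
finger_force: 30.0
t 14.9 tcp [ 0.5609 -0.3317  0.0157] az 10.8 toolz [-0.559 -0.112 -0.821] w 0.0478 F [ 1.1 -0.3  6.6] ff 29.999300837516785 q [ 0.09  1.1   0.46  1.17 -0.07  1.44 -0.93]
[-5.70288309  0.0369045  -8.21436318]
```

```bash
python3 -m inch '{"twist":[[0,0,0],[0,0,0],[0,0,0],[0,10,0],[0,10,0],[0,10,0],[0,10,0],[0,10,0],[0,10,0],[0,10,0],[0,10,0],[0,10,0]],"offset":[[-1.4,0,-2],[-2.85,0,-4.1],[-2.85,0,-4.1],[0,0,0],[0,0,0],[0,0,0],[0,0,0],[0,0,0],[0,0,0],[0,0,0],[0,0,0],[0,0,0]],"claw":[0,0,0,0,0,0,0,0,0,0,0,0]}' 30
python3 -c "
from h import *
st();go(tcpof([.562,-.2026,.10],2.4,55),2.4,55)"
```

```text
time_s: 16.4
tcp_pos: [0.5604, -0.3243, 0.1319]
ee_rot: [-2.794, -0.287, -1.176]
wrist_force: [-0.9, 0.5, -3.8]
width: 0.0476
finger_force: 30.0
t 16.4 tcp [ 0.5604 -0.3243  0.1319] az 11.2 toolz [ 0.698  0.161 -0.698] w 0.0476 F [-0.9  0.5 -3.8] ff 29.995497465133667 q [ 1.12  0.53 -0.34  2.08 -1.34  0.54  0.68]
twist [-8.08  9.31  5.51] n>= 1.29 | offs before twist cm [ -0.23 -11.53   6.15] after [ -2.23 -12.15   4.27] n>= 2.18
```

```bash
python3 -m inch '{"twist":[[0,0,0],[0,0,0],[0,0,0],[0,0,0],[-4,4.6,2.7],[-4,4.6,2.7],[0,0,0],[0,0,0],[0,0,0]],"offset":[[0,-4,1.2],[0,-4,1.2],[0,-3.5,1.2],[0,0,0],[0,0,0],[0,0,0],[0,0,0],[0,0,0],[0,0,0]],"claw":[0,0,0,0,0,0,0,0,0]}' 30
python3 -c "
from h import *
st();go(tcpof([.562,-.2026,.10],2.4,55),2.4,55)
im,ci=grab('side','s1.png')"
```

```text
time_s: 17.52
tcp_pos: [0.5503, -0.2634, 0.1566]
ee_rot: [-2.726, -0.134, -1.28]
wrist_force: [-0.2, 0.3, -2.3]
width: 0.0478
finger_force: 30.0
t 17.52 tcp [ 0.5503 -0.2634  0.1566] az 2.4 toolz [ 0.759  0.152 -0.633] w 0.0478 F [-0.2  0.3 -2.3] ff 29.992646276950836 q [ 1.64  0.68 -1.02  2.23 -1.41  0.19  0.78]
twist [-6.89  4.6  -0.29] n>= 0.79 | offs before twist cm [-3.3  -5.19  7.27] after [-3.82 -6.03  6.31] n>= 1.59
```

```bash
python3 -c "
import cv2
im=cv2.imread('pics/s1.png')[150:350,220:460]
cv2.imwrite('pics/s1c.png',cv2.resize(im,None,fx=3,fy=3,interpolation=2))"
```

```text
(no output)
```

View pics/s1c.png

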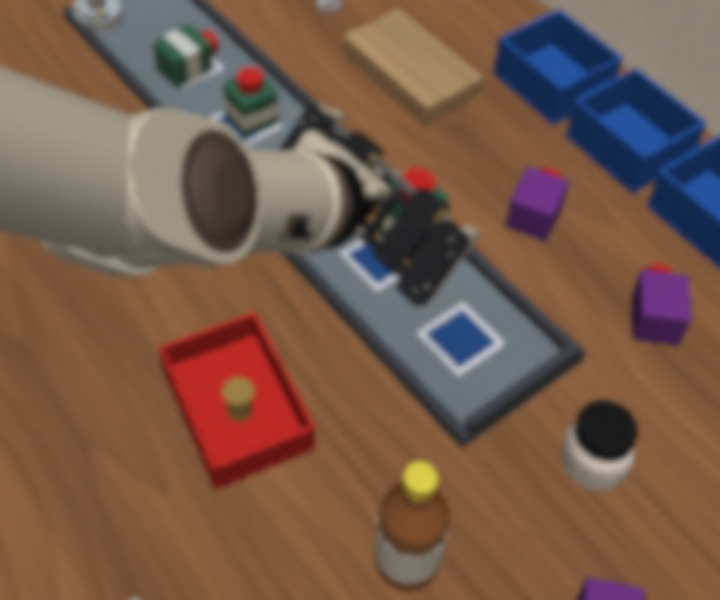

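The tin on the tool is nearly upright, but the arm is at joint limits on q5 and q6. I'll back the pitch off and bring the wrist closer to radial.

```bash
python3 -m inch '{"twist":[[0,-8,0],[0,-8,0],[0,0,0],[0,0,0],[0,0,0],[0,0,0],[0,0,0],[0,0,0]],"offset":[[0,0,0],[0,0,0],[0,0,0],[0,-3,0],[0,-3,0],[0,0,0],[0,0,0],[0,0,0]],"claw":[0,0,0,0,0,0,0,0]}' 30
python3 -c "
from h import *
st();go(tcpof([.562,-.2026,.10],2.4,40),2.4,40);go(tcpof([.562,-.2026,.10],-12,40),-12,40)"
```

```text
time_s: 18.58
tcp_pos: [0.5431, -0.2034, 0.1512]
ee_rot: [-2.827, -0.152, -1.03]
wrist_force: [0.4, -0.2, -2.0]
width: 0.0476
finger_force: 30.0
t 18.57 tcp [ 0.5431 -0.2034  0.1512] az 3.8 toolz [ 0.632  0.155 -0.759] w 0.0476 F [ 0.4 -0.2 -2. ] ff 29.992518424987793 q [ 1.29  0.42 -0.76  2.25 -1.18  0.27  0.29]
twist [-7.39 -0.14  1.08] n>= 0.71 | offs before twist cm [-1.87  0.87  6.98] after [-1.84  0.    7.04] n>= 1.21
twist [-16.64   0.48  12.1 ] n>= 1.96 | offs before twist cm [-1.9   1.17  6.91] after [-1.89 -0.47  7.  ] n>= 1.21
```

```bash
python3 -m inch '{"twist":[[-5.55,0.15,4.05],[-5.55,0.15,4.05],[-5.55,0.15,4.05],[0,0,0],[0,0,0],[0,0,0],[0,0,0]],"offset":[[0,0,0],[0,0,0],[0,0,0],[-0.7,-0.15,2],[-0.7,-0.15,2],[0,0,0],[0,0,0]],"claw":[0,0,0,0,0,0,0]}' 30
python3 -c "
from h import *
st();go(tcpof([.562,-.2026,.10],-12,40),-12,40)"
```

```text
time_s: 19.45
tcp_pos: [0.553, -0.2152, 0.1387]
ee_rot: [-2.976, 0.151, -0.938]
wrist_force: [0.1, -0.1, -2.6]
width: 0.0478
finger_force: 30.0
t 19.45 tcp [ 0.553  -0.2152  0.1387] az -6.8 toolz [ 0.573 -0.012 -0.82 ] w 0.0478 F [ 0.1 -0.1 -2.6] ff 29.99389261007309 q [ 0.7   0.3  -0.25  2.26 -1.41  0.19  0.17]
twist [-6.37  5.29  3.96] n>= 0.87 | offs before twist cm [-1.43 -0.93  5.55] after [-2.01 -1.42  5.26] n>= 0.97
```

```bash
python3 -m inch '{"twist":[[0,-6,0],[0,0,0],[0,0,0],[0,0,0],[0,0,0]],"offset":[[0,0,0],[-0.6,-0.5,2],[-0.6,-0.4,2],[0,0,0],[0,0,0]],"claw":[0,0,0,0,0]}' 30
python3 -c "
from h import *
st();go(tcpof([.562,-.2026,.075],-7,30),-7,30)
s=env.state();print(R.from_rotvec(s['ee_rot']).as_matrix().round(3))"
```

```text
time_s: 20.08
tcp_pos: [0.5707, -0.2035, 0.1069]
ee_rot: [-2.979, 0.141, -0.867]
wrist_force: [0.8, 0.0, -2.0]
width: 0.0477
finger_force: 30.0
t 20.07 tcp [ 0.5707 -0.2035  0.1069] az -6.6 toolz [ 0.537  0.009 -0.844] w 0.0477 F [ 0.8  0.  -2. ] ff 29.993907809257507 q [ 0.57  0.38 -0.15  2.22 -1.41  0.19  0.14]
twist [-4.25 -2.24  0.45] n>= 0.46 | offs before twist cm [-2.52  0.3   4.12] after [-2.36  0.01  4.22] n>= 0.81
[[ 0.84  -0.077  0.537]
 [-0.097 -0.995  0.009]
 [ 0.534 -0.059 -0.844]]
```

```bash
python3 -m inch '{"twist":[[-4.2,-3,0],[0,0,0],[0,0,0],[0,0,0],[0,0,0],[0,0,0]],"offset":[[0,0,0],[0,0,0],[-1.2,0,2.1],[-1.2,0,2.1],[0,0,0],[0,0,0]],"claw":[0,0,0,0,0,0]}' 30
python3 -c "
from h import *
st();go(tcpof([.562,-.2026,.06],-7,28),-7,28)
s=env.state();print(R.from_rotvec(s['ee_rot']).as_matrix().round(3), s['tcp_pos']-.019*R.from_rotvec(s['ee_rot']).as_matrix()[:,2])"
```

```text
time_s: 20.82
tcp_pos: [0.5743, -0.2072, 0.0697]
ee_rot: [-3.031, 0.152, -0.775]
wrist_force: [-0.4, 0.2, -1.2]
width: 0.0477
finger_force: 30.0
t 20.82 tcp [ 0.5743 -0.2072  0.0697] az -6.3 toolz [ 0.479 -0.015 -0.878] w 0.0477 F [-0.4  0.2 -1.2] ff 29.9938702583313 q [ 0.38  0.45  0.03  2.19 -1.41  0.19  0.1 ]
twist [-2.47 -0.56  0.63] n>= 0.25 | offs before twist cm [-1.6  -0.23  2.15] after [-1.58 -0.31  2.16] n>= 0.45
[[ 0.873 -0.092  0.479]
 [-0.096 -0.995 -0.015]
 [ 0.478 -0.033 -0.878]] [ 0.56519806 -0.20691615  0.08637079]
```

```bash
python3 -m inch '{"twist":[[0,0,0],[0,0,0],[0,0,0],[0,0,0]],"offset":[[-1,-0.15,1.5],[-0.95,-0.15,1.4],[0,0,0],[0,0,0]],"claw":[0,0,0,0]}' 30
python3 -m inch '{"twist":[[0,0,0],[0,0,0],[0,0,0],[0,0,0],[0,0,0],[0,0,0]],"offset":[[0,0,0],[0,0,0],[-0.15,0,0.26],[-0.15,0,0.26],[0,0,0],[0,0,0]],"claw":[0,0,0,0,0,0]}' 4
python3 -c "
from h import *
st()
s=env.state();print(R.from_rotvec(s['ee_rot']).as_matrix().round(3), s['tcp_pos']-.019*R.from_rotvec(s['ee_rot']).as_matrix()[:,2])
im,ci=grab('side'); cv2.imwrite('pics/s2.png',cv2.resize(im[200:290,310:430],None,fx=5,fy=5,interpolation=2))"
```

```text
time_s: 21.32
tcp_pos: [0.5758, -0.2073, 0.0467]
ee_rot: [-3.03, 0.145, -0.732]
wrist_force: [-1.0, 0.6, -1.8]
width: 0.0478
finger_force: 30.0
time_s: 22.08
tcp_pos: [0.5764, -0.2081, 0.0429]
ee_rot: [-3.03, 0.144, -0.726]
wrist_force: [-0.0, -0.4, -1.3]
width: 0.0482
finger_force: 4.0
t 22.07 tcp [ 0.5764 -0.2081  0.0429] az -6.1 toolz [ 0.453 -0.    -0.891] w 0.0482 F [-0.  -0.4 -1.3] ff 3.9978090673685074 q [ 0.4   0.51  0.01  2.16 -1.41  0.19  0.11]
[[ 0.887 -0.085  0.453]
 [-0.095 -0.995 -0.   ]
 [ 0.451 -0.043 -0.891]] [ 0.56775876 -0.20811855  0.05984821]
```

View pics/s2.png

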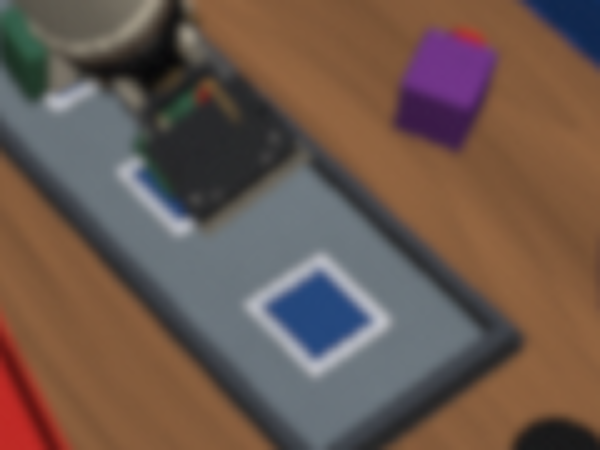

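```bash
python3 -m inch '{"twist":[[0,0,0],[0,0,0],[0,0,0],[0,-10,0],[0,-10,0],[0,-10,0],[0,-10,0],[0,-10,0],[0,-10,0],[0,0,0],[0,0,0]],"offset":[[0,0,0],[1.5,0,-2.7],[1.5,0,-2.7],[0,0,0],[0,0,0],[0,0,0],[0,0,0],[0,0,0],[0,0,0],[0,0,0],[0,0,0]],"claw":[0,0,0,0,0,0,0,0,0,0,0]}' 30
python3 -c "
from h import *
st();go(tcpof([.570,-.2026,.034],0,-35),0,-35)"
```

```text
time_s: 23.5
tcp_pos: [0.5824, -0.2071, 0.1032]
ee_rot: [-2.967, 0.091, 0.77]
wrist_force: [-1.2, -0.4, -1.4]
width: 0.048
finger_force: 30.0
t 23.5 tcp [ 0.5824 -0.2071  0.1032] az -2.5 toolz [-0.483  0.088 -0.871] w 0.048 F [-1.2 -0.4 -1.4] ff 29.996133148670197 q [-0.06  0.97  0.61  1.25 -0.36  1.57 -1.08]
twist [-5.14 -5.88 -1.95] n>= 0.77 | offs before twist cm [2.08 0.22 8.55] after [ 2.95 -0.45  8.28] n>= 1.47
```

```bash
python3 -m inch '{"twist":[[-5.14,-5.9,-1.9],[0,0,0],[0,0,0],[0,0,0],[0,0,0],[0,0,0],[0,0,0],[0,0,0],[0,0,0],[0,0,0],[0,0,0]],"offset":[[0,0,0],[0,0,0],[1.45,-0.2,4.1],[1.45,-0.2,4.1],[0,0,0],[0.1,0,0.15],[0,0,0],[0,0,0],[0,0,0],[0,0,0],[0,0,0]],"claw":[0,0,0,0,0,0,0,6.6,6.6,6.6,6.6]}' 30
python3 -c "
from h import *
st();go(tcpof([.570,-.2026,.036],0,-60),0,-60)
s=env.state();print(R.from_rotvec(s['ee_rot']).as_matrix().round(3), s['tcp_pos']-.019*R.from_rotvec(s['ee_rot']).as_matrix()[:,2])"
```

```text
time_s: 24.88
tcp_pos: [0.5594, -0.2025, 0.018]
ee_rot: [-2.995, -0.0, 0.947]
wrist_force: [-0.8, -0.8, -0.7]
width: 0.0659
finger_force: 0.0
t 24.88 tcp [ 0.5594 -0.2025  0.018 ] az 0.0 toolz [-0.575  0.    -0.818] w 0.0659 F [-0.8 -0.8 -0.7] ff 0.0 q [-0.1   1.1   0.59  1.26 -0.31  1.5  -1.08]
twist [-0.000e+00 -2.491e+01  1.000e-02] n>= 2.37 | offs before twist cm [-0.97  0.01 -0.36] after [-1.03  0.01  0.08] n>= 0.17
[[ 0.818  0.    -0.575]
 [ 0.    -1.     0.   ]
 [-0.575 -0.    -0.818]] [ 0.57028893 -0.20250219  0.03352953]
```

```bash
python3 -m inch '{"twist":[[0,0,0],[0,-8.3,0],[0,-8.3,0],[0,-8.3,0],[0,0,0],[0,0,0]],"offset":[[-0.97,0,-0.36],[0,0,0],[0,0,0],[0,0,0],[0,0,0],[0,0,0]],"claw":[6.6,6.6,6.6,6.6,6.6,6.6]}' 30
python3 -c "
from h import *
st();go(tcpof([.570,-.2026,.036],0,-60),0,-60)
grab('side','s3.png')
s=env.state();print(s['tcp_pos']-.019*R.from_rotvec(s['ee_rot']).as_matrix()[:,2])"
```

```text
time_s: 25.62
tcp_pos: [0.5519, -0.2029, 0.0275]
ee_rot: [2.721, -0.002, -1.569]
wrist_force: [0.2, 0.3, 1.2]
width: 0.0665
finger_force: 0.0
t 25.62 tcp [ 0.5519 -0.2029  0.0275] az -0.1 toolz [-0.866  0.    -0.501] w 0.0665 F [0.2 0.3 1.2] ff 0.0 q [ 0.05  1.37  0.4   0.81 -0.09  2.02 -1.21]
twist [-0.03 -0.06 -0.06] n>= 0.01 | offs before twist cm [ 0.17 -0.03 -0.09] after [ 0.17 -0.03 -0.09] n>= 0.03
[ 0.5688927  -0.20295605  0.03804178]
```

```bash
python3 -m inch '{"twist":[[0,0,0],[0,0,0],[0,0,0],[0,0,0],[0,0,0],[0,0,0],[0,0,0]],"offset":[[0,0,0],[0,0,0],[0,0,0],[-1.73,0,-1],[-3.46,0,-2],[-3.46,0,-2],[0,0,0]],"claw":[0,0,0,0,0,0,0]}' 30
python3 -m inch '{"twist":[[0,10,0],[0,10,0],[0,10,0],[0,10,0],[0,10,0],[0,10,0],[0,10,0],[0,10,0],[0,0,0],[0,0,0]],"offset":[[0,0,0],[0,0,0],[0,0,0],[0,0,0],[0,0,0],[0,0,0],[0,0,0],[0,0,0],[0,0,0],[0,0,0]],"claw":[0,0,0,0,0,0,0,0,0,0]}' 30
python3 -c "
from h import *
st();go(tcpof([.562,-.2026,.065],0,22),0,22)
s=env.state();print(R.from_rotvec(s['ee_rot']).as_matrix().round(3),s['tcp_pos']-.019*R.from_rotvec(s['ee_rot']).as_matrix()[:,2])"
```

```text
time_s: 26.55
tcp_pos: [0.5361, -0.2014, 0.123]
ee_rot: [2.735, 0.007, -1.526]
wrist_force: [-0.3, 0.2, -1.8]
width: 0.0479
finger_force: 30.0
time_s: 27.8
tcp_pos: [0.5344, -0.2013, 0.1193]
ee_rot: [3.086, 0.012, 0.578]
wrist_force: [0.4, -0.5, -1.9]
width: 0.0479
finger_force: 30.0
t 27.8 tcp [ 0.5344 -0.2013  0.1193] az 0.5 toolz [ 0.362 -0.001 -0.932] w 0.0479 F [ 0.4 -0.5 -1.9] ff 29.997113049030304 q [ 0.24  0.32  0.19  2.16 -0.57  0.38 -0.65]
twist [0.04 0.79 0.44] n>= 0.09 | offs before twist cm [0.63 0.13 7.96] after [0.52 0.13 7.97] n>= 1.33
[[ 0.932  0.007  0.362]
 [ 0.008 -1.    -0.001]
 [ 0.362  0.003 -0.932]] [ 0.52756541 -0.20128294  0.13704955]
```

```bash
python3 -m inch '{"twist":[[0,0,0],[0,0,0],[0,0,0],[0,0,0],[0,0,0]],"offset":[[0.32,0.06,4],[0.32,0.06,4],[0,0,0],[-0.4,0,1.1],[0,0,0]],"claw":[0,0,0,0,0]}' 30
python3 -m inch '{"twist":[[0,0,0],[0,0,0],[0,0,0],[0,0,0],[0,0,0],[0,0,0]],"offset":[[0,0,0],[-0.08,0,0.2],[-0.08,0,0.2],[-0.08,0,0.2],[0,0,0],[0,0,0]],"claw":[0,0,0,0,0,0]}' 5
python3 -c "
from h import *
st()
s=env.state();print(s['tcp_pos']-.019*R.from_rotvec(s['ee_rot']).as_matrix()[:,2])"
```

```text
time_s: 28.42
tcp_pos: [0.5699, -0.2022, 0.0359]
ee_rot: [3.085, 0.014, 0.58]
wrist_force: [-0.6, -0.4, -1.4]
width: 0.0476
finger_force: 30.0
time_s: 29.18
tcp_pos: [0.5698, -0.2026, 0.0295]
ee_rot: [3.084, 0.013, 0.581]
wrist_force: [-3.7, -0.2, 3.7]
width: 0.0479
finger_force: 5.0
t 29.18 tcp [ 0.5698 -0.2026  0.0295] az 0.5 toolz [ 0.364 -0.002 -0.932] w 0.0479 F [-3.7 -0.2  3.7] ff 5.0004179030656815 q [ 0.35  0.53  0.03  2.11 -0.78  0.21 -0.44]
[ 0.56286834 -0.20257858  0.04722574]
```

```bash
python3 -m inch '{"twist":[[0,0,0],[0,0,0],[0,0,0],[0,0,0],[0,0,0],[0,0,0],[0,0,0],[0,0,0]],"offset":[[-0.06,0,0.15],[-0.06,0,0.15],[0,0,0],[0,0,0],[0,0,0],[0,0,0],[0,0,0],[0,0,0]],"claw":[0,0,0,0,5.4,5.4,6.6,6.6]}' 4
python3 -c "
from h import *
st();im,ci=grab('side','s4.png'); cv2.imwrite('pics/s4c.png',cv2.resize(im[130:290,230:430],None,fx=4,fy=3.7,interpolation=2))"
```

```text
time_s: 30.18
tcp_pos: [0.5698, -0.2023, 0.0261]
ee_rot: [3.084, 0.014, 0.58]
wrist_force: [-0.6, -0.2, -0.3]
width: 0.0652
finger_force: 0.0
t 30.18 tcp [ 0.5698 -0.2023  0.0261] az 0.6 toolz [ 0.363 -0.001 -0.932] w 0.0652 F [-0.6 -0.2 -0.3] ff 0.0 q [ 0.35  0.54  0.03  2.11 -0.81  0.2  -0.41]
```

View pics/s4c.png

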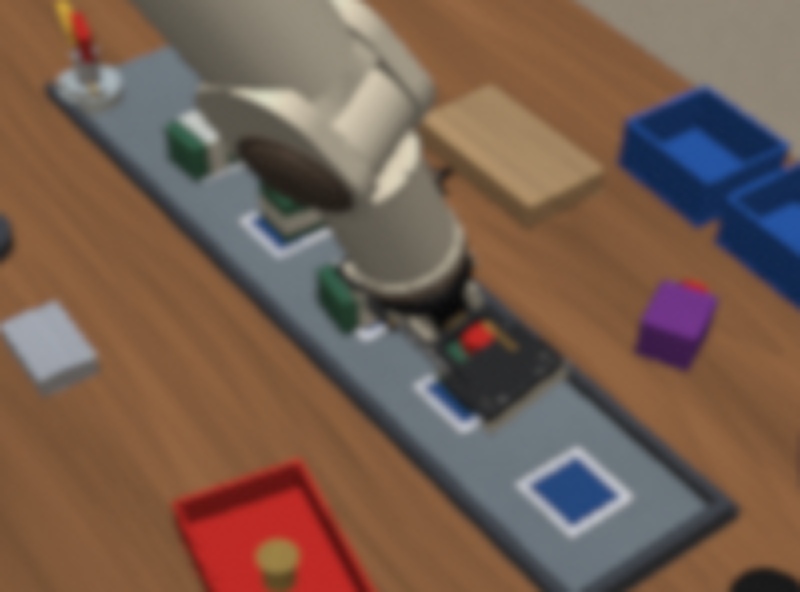

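```bash
python3 -m inch '{"twist":[[0,0,0],[0,0,0],[0,0,0],[0,0,0],[0,0,0],[0,-10,0],[0,-10,0],[0,0,0],[0,0,0]],"offset":[[0,0,-2],[0,0,-4],[0,0,-5],[0,0,-5],[0,0,-4],[0,0,0],[0,0,0],[0,0,0],[0,0,0]],"claw":[6.6,6.6,6.6,6.6,6.6,6.6,6.6,6.6,6.6]}' 20
cat >> h.py <<'E'
def stood(im,ci):
    for c,a,l in blobs(rmask(im),60): print('red',np.round(c),a,'z76',np.round(plane(ci,*c,.074),4),'lying z36',np.round(plane(ci,*c,.036),4))
E
python3 -c "
from h import *
st();im,ci=grab('wrist','w5.png');stood(im,ci);bluemarks(im,ci);tin(im,ci,np.array([.545,-.078]))"
```

```text
time_s: 31.35
tcp_pos: [0.4961, -0.2022, 0.2116]
ee_rot: [3.137, 0.012, 0.036]
wrist_force: [-0.3, 0.6, -1.5]
width: 0.0658
finger_force: 0.0
t 31.35 tcp [ 0.4961 -0.2022  0.2116] az 0.4 toolz [ 0.023 -0.004 -1.   ] w 0.0658 F [-0.3  0.6 -1.5] ff 0.0 q [-0.03  0.28  0.45  1.9  -0.15  0.97 -1.08]
red [202. 108.] 459 z76 [ 0.5756 -0.0954  0.074 ] lying z36 [ 0.5776 -0.082   0.036 ]
red [320. 115.] 918 z76 [ 0.5701 -0.2025  0.074 ] lying z36 [ 0.5714 -0.2026  0.036 ]
red [ 58. 128.] 1137 z76 [0.5578 0.0431 0.074 ] lying z36 [0.5576 0.0742 0.036 ]
red [353. 297.] 1980 z76 [ 0.387  -0.2385  0.074 ] lying z36 [ 0.365  -0.2432  0.036 ]
blue [431. 120.] 1782 ((567.4808959960938, -329.0357666015625), (47.49715042114258, 47.681697845458984), 2.743767738342285)
green hull rect mm ((541.3184814453125, -83.6021499633789), (57.96926498413086, 55.28419494628906), 84.76414489746094)
cap [202.27233115 107.77995643] 459 [ 0.5776 -0.082   0.036 ]
```

View pics/w5.png

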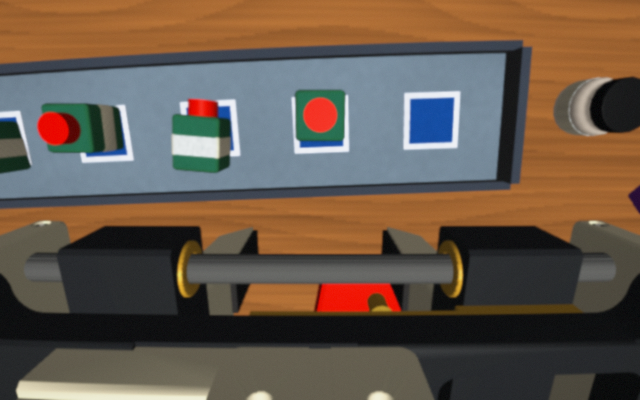

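The tin stands cap up at (0.570,-0.2025), 8 mm off mark 1 in x. I'll regrip it from above and shift it.

```bash
python3 -c "
from h import *
go([.569,-.2025,.036],0.4)"
```

```text
twist [ 0.22 -1.32 -0.02] n>= 0.13 | offs before twist cm [ 6.940e+00 -1.000e-02  1.774e+01] after [ 7.34  0.06 17.57] n>= 3.17
```

```bash
python3 -m inch '{"twist":[[0,-1.3,0],[0,0,0],[0,0,0],[0,0,0],[0,0,0],[0,0,0],[0,0,0],[0,0,0],[0,0,0],[0,0,0]],"offset":[[0,0,0],[3.67,0,0],[3.67,0.06,0],[0,0,0],[0,0,4.4],[0,0,4.4],[0,0,4.4],[0,0,4.3],[0,0,0],[0,0,0]],"claw":[6.8,6.8,6.8,6.8,6.8,6.8,6.8,6.8,6.8,6.8]}' 20
python3 -m inch '{"twist":[[0,0,0],[0,0,0],[0,0,0],[0,0,0],[0,0,0],[0,0,0],[0,0,0],[0,0,0],[0,0,0]],"offset":[[0,0,0],[0,0,0],[0,0,0],[0,0,0],[0,0,-0.2],[-0.35,0,0],[-0.35,0,0],[0,0,0.2],[0,0,0]],"claw":[0,0,0,0,0,0,0,0,0]}' 15
python3 -m inch '{"twist":[[0,0,0],[0,0,0],[0,0,0],[0,0,0],[0,0,0],[0,0,0],[0,0,0],[0,0,0],[0,0,0],[0,0,0]],"offset":[[0,0,0],[0,0,0],[0,0,0],[0,0,-2],[0,0,-4],[0,0,-6],[0,0,-6],[-3.5,-6,0],[-3.5,-6,0],[0,0,0]],"claw":[6.8,6.8,6.8,6.8,6.8,6.8,6.8,6.8,6.8,6.8]}' 15
python3 -c "
from h import *
st();im,ci=grab('wrist','w6.png');stood(im,ci);bluemarks(im,ci);tin(im,ci,np.array([.545,-.078]))"
```

```text
time_s: 32.65
tcp_pos: [0.5709, -0.2038, 0.0391]
ee_rot: [3.136, 0.011, 0.002]
wrist_force: [0.1, -0.4, 0.5]
width: 0.068
finger_force: 0.0
time_s: 33.78
tcp_pos: [0.5625, -0.2029, 0.0386]
ee_rot: [3.138, 0.012, -0.002]
wrist_force: [-5.2, 1.8, 12.2]
width: 0.0479
finger_force: 15.0
time_s: 35.02
tcp_pos: [0.4976, -0.0897, 0.2178]
ee_rot: [3.14, 0.023, -0.001]
wrist_force: [0.7, -0.0, 0.7]
width: 0.0679
finger_force: 0.0
t 35.02 tcp [ 0.4976 -0.0897  0.2178] az 0.8 toolz [-0.001 -0.001 -1.   ] w 0.0679 F [ 0.7 -0.   0.7] ff 0.0 q [-0.24  0.23  0.42  1.94 -0.11  0.99 -1.32]
red [312. 105.] 425 z76 [ 0.5768 -0.0819  0.074 ] lying z36 [ 0.5784 -0.081   0.036 ]
red [ 78. 109.] 472 z76 [0.572  0.1376 0.074 ] lying z36 [0.5729 0.1659 0.036 ]
red [177. 124.] 1000 z76 [0.5583 0.0442 0.074 ] lying z36 [0.5575 0.0609 0.036 ]
red [442. 125.] 964 z76 [ 0.5613 -0.2032  0.074 ] lying z36 [ 0.5608 -0.2176  0.036 ]
blue [528. 119.] 1651 ((568.0304565429688, -330.3211364746094), (47.33613586425781, 47.23548126220703), 2.935732364654541)
green hull rect mm ((542.3016967773438, -78.23986053466797), (47.57082748413086, 54.88750457763672), 85.32703399658203)
cap [312.07764706 104.87058824] 425 [ 0.5784 -0.081   0.036 ]
```

```bash
python3 -c "
from h import *
ci=viewer.camera_info('top')
for p in [(264,122),(311,122),(264,147),(312,147)]: print(plane(ci,*p,.035))
for p in [(195,130),(243,135)]: print('wr',plane(ci,*p,.01))
go(tcpof([.554,-.079,.14],-4.7,-57),-4.7,-57)"
```

```text
[0.79987656 0.08995777 0.035     ]
[ 0.80460101 -0.07178522  0.035     ]
[0.7118257 0.0859433 0.035    ]
[ 0.71660126 -0.07785209  0.035     ]
wr [0.77207889 0.33398113 0.01      ]
wr [0.75846025 0.16430109 0.01      ]
twist [  2.85 -57.06   4.84] n>= 5.46 | offs before twist cm [ 3.89 -1.47  8.87] after [ 9.48 -1.8   1.68] n>= 1.63
```

```bash
python3 -m inch '{"twist":[[0.45,-9,0.8],[0.45,-9,0.8],[0.45,-9,0.8],[0.45,-9,0.8],[0.45,-9,0.8],[0.45,-9,0.8],[0,0,0],[0,0,0],[0,0,0],[0,0,0]],"offset":[[0,0,0],[0,0,0],[0,0,0],[0,0,0],[0,0,0],[0,0,0],[4.6,-0.9,1],[4.6,-0.9,1],[0,0,0],[0,0,0]],"claw":[6.6,6.6,6.6,6.6,6.6,6.6,6.6,6.6,6.6,6.6]}' 30
python3 -c "
from h import *
st();go(tcpof([.554,-.079,.034],-4.7,-54),-4.7,-54)"
```

```text
time_s: 36.33
tcp_pos: [0.5392, -0.0816, 0.1321]
ee_rot: [-2.765, 0.12, 1.408]
wrist_force: [0.2, -0.3, 1.4]
width: 0.0659
finger_force: 0.0
t 36.33 tcp [ 0.5392 -0.0816  0.1321] az -5.1 toolz [-0.806  0.068 -0.588] w 0.0659 F [ 0.2 -0.3  1.4] ff 0.0 q [-0.09  1.08  0.37  1.09 -0.2   1.96 -1.37]
twist [-0.07 -0.03 -0.23] n>= 0.02 | offs before twist cm [ 8.78 -0.41  6.49] after [ 8.79 -0.38  6.49] n>= 1.82
```

Down, grip, and lift.

```bash
python3 -m inch '{"twist":[[0,0,0],[0,0,0],[0,0,0],[0,0,0],[0,0,0],[0,0,0],[0,0,0],[0,0,0],[0,0,0],[0,0,0],[0,0,0],[0,0,0]],"offset":[[2.93,-0.13,2.16],[2.93,-0.13,2.16],[2.93,-0.13,2.16],[0,0,0],[0,0,0],[0,0,0],[0,0,0],[0,0,0],[-1.61,0,-1.18],[-3.22,0,-2.35],[-3.22,0,-2.35],[0,0,0]],"claw":[6.6,6.6,6.6,6.6,0,0,0,0,0,0,0,0]}' 30
python3 -m inch '{"twist":[[0,9.5,0],[0,9.5,0],[0,9.5,0],[0,9.5,0],[0,9.5,0],[0,9.5,0],[0,9.5,0],[0,9.5,0],[0,0,0],[0,0,0]],"offset":[[0,0,0],[0,0,0],[0,0,0],[0,0,0],[0,0,0],[0,0,0],[0,0,0],[0,0,0],[0,0,0],[0,0,0]],"claw":[0,0,0,0,0,0,0,0,0,0]}' 30
python3 -c "
from h import *
st();go(tcpof([.555,-.0777,.056],-4.7,23),-4.7,23)
s=env.state();print(R.from_rotvec(s['ee_rot']).as_matrix().round(3),s['tcp_pos']-.019*R.from_rotvec(s['ee_rot']).as_matrix()[:,2])"
```

```text
time_s: 37.83
tcp_pos: [0.541, -0.0765, 0.1254]
ee_rot: [-2.769, 0.117, 1.398]
wrist_force: [0.5, -0.3, -2.6]
width: 0.0481
finger_force: 30.0
time_s: 39.08
tcp_pos: [0.5392, -0.076, 0.1215]
ee_rot: [3.066, -0.129, 0.593]
wrist_force: [0.4, 0.3, -2.1]
width: 0.048
finger_force: 30.0
t 39.08 tcp [ 0.5392 -0.076   0.1215] az -4.8 toolz [ 0.371 -0.032 -0.928] w 0.048 F [ 0.4  0.3 -2.1] ff 29.991873800754547 q [-0.21  0.26  0.34  2.26 -0.35  0.27 -1.23]
twist [ 0.06  1.11 -0.12] n>= 0.11 | offs before twist cm [-0.93  0.03  8.57] after [-1.09  0.04  8.55] n>= 1.44
[[ 0.925 -0.084  0.371]
 [-0.078 -0.996 -0.032]
 [ 0.373  0.    -0.928]] [ 0.5321322  -0.07538565  0.13909977]
```

```bash
python3 -m inch '{"twist":[[0,0,0],[0,0,0],[0,0,0],[0,0,0],[0,0,0]],"offset":[[-0.55,0,4.25],[-0.55,0,4.25],[0,0,0],[-0.15,0,0.37],[0,0,0]],"claw":[0,0,0,0,0]}' 30
python3 -m inch '{"twist":[[0,0,0],[0,0,0],[0,0,0],[0,0,0],[0,0,0],[0,0,0],[0,0,0]],"offset":[[0,0,0],[-0.08,0,0.2],[-0.08,0,0.2],[-0.08,0,0.2],[-0.08,0,0.2],[0,0,0],[0,0,0]],"claw":[0,0,0,0,0,0,0]}' 5
python3 -c "
from h import *
st()
s=env.state();print(s['tcp_pos']-.019*R.from_rotvec(s['ee_rot']).as_matrix()[:,2])"
```

```text
time_s: 39.7
tcp_pos: [0.5537, -0.0724, 0.0639]
ee_rot: [3.078, -0.126, 0.593]
wrist_force: [-1.0, -0.7, -3.1]
width: 0.048
finger_force: 30.0
time_s: 40.58
tcp_pos: [0.5524, -0.0724, 0.0546]
ee_rot: [3.078, -0.127, 0.592]
wrist_force: [-0.5, 1.1, -1.9]
width: 0.0479
finger_force: 5.0
t 40.58 tcp [ 0.5524 -0.0724  0.0546] az -4.9 toolz [ 0.37  -0.02  -0.929] w 0.0479 F [-0.5  1.1 -1.9] ff 4.995976611971855 q [-0.25  0.44  0.39  2.25 -1.1   0.2  -0.52]
[ 0.54541102 -0.07200452  0.07223422]
```

```bash
python3 -m inch '{"twist":[[0,-3,0],[0,0,0],[0,0,0],[0,0,0],[0,0,0]],"offset":[[0,0,0],[-0.2,0.25,1],[-0.2,0.25,1],[0,0,0],[0,0,0]],"claw":[0,0,0,0,0]}' 10
python3 -c "
from h import *
st()
go(tcpof([.553,-.0777,.046],-4.7,20),-4.7,20)
s=env.state();print(s['tcp_pos']-.019*R.from_rotvec(s['ee_rot']).as_matrix()[:,2])"
```

```text
time_s: 41.2
tcp_pos: [0.5547, -0.0776, 0.0345]
ee_rot: [3.095, -0.128, 0.512]
wrist_force: [-1.0, -0.4, -3.0]
width: 0.0479
finger_force: 10.0
t 41.2 tcp [ 0.5547 -0.0776  0.0345] az -4.8 toolz [ 0.321 -0.015 -0.947] w 0.0479 F [-1.  -0.4 -3. ] ff 9.99929890036583 q [-0.28  0.51  0.46  2.21 -1.07  0.26 -0.55]
twist [-0.62  1.25 -0.15] n>= 0.13 | offs before twist cm [0.26 0.03 0.76] after [0.24 0.03 0.77] n>= 0.13
[ 0.5485531  -0.07727212  0.05251829]
```

```bash
python3 -m inch '{"twist":[[0,0,0],[0,0,0],[0,0,0],[0,0,0],[0,0,0],[0,0,0],[0,0,0]],"offset":[[0.05,0,0.2],[-0.06,0,0.2],[-0.06,0,0.2],[-0.06,0,0.2],[-0.06,0,0.2],[0,0,0],[0,0,0]],"claw":[0,0,0,0,0,0,0]}' 4
python3 -c "
from h import *
st()
s=env.state();print(s['tcp_pos']-.019*R.from_rotvec(s['ee_rot']).as_matrix()[:,2])"
```

```text
time_s: 42.08
tcp_pos: [0.5559, -0.0775, 0.024]
ee_rot: [3.095, -0.127, 0.511]
wrist_force: [-0.9, -0.8, 0.0]
width: 0.0476
finger_force: 4.0
t 42.08 tcp [ 0.5559 -0.0775  0.024 ] az -4.8 toolz [ 0.321 -0.016 -0.947] w 0.0476 F [-0.9 -0.8  0. ] ff 3.9999882504343987 q [-0.25  0.53  0.42  2.21 -1.12  0.24 -0.5 ]
[ 0.5498151  -0.07716586  0.04196713]
```

```bash
python3 -m inch '{"twist":[[0,0,0],[0,0,0],[0,0,0],[0,0,0],[0,0,0],[0,0,0],[0,0,0],[0,0,0],[0,0,0],[0,-10,0],[0,-9,0],[0,0,0]],"offset":[[0,0,0],[0,0,0],[0,0,0],[0,0,0],[0,0,-2],[0,0,-4],[0,0,-5],[0,0,-5],[0,0,-4],[0,0,0],[0,0,0],[0,0,0]],"claw":[5.4,5.4,6.6,6.6,6.6,6.6,6.6,6.6,6.6,6.6,6.6,6.6]}' 4
python3 -c "
from h import *
st();im,ci=grab('wrist','w7.png');stood(im,ci);bluemarks(im,ci);tin(im,ci,np.array([.535,.165]))"
```

```text
time_s: 43.58
tcp_pos: [0.4995, -0.0718, 0.2042]
ee_rot: [-3.133, 0.115, -0.002]
wrist_force: [0.3, -1.2, -1.0]
width: 0.0661
finger_force: 0.0
t 43.58 tcp [ 0.4995 -0.0718  0.2042] az -4.2 toolz [ 0.002  0.007 -1.   ] w 0.0661 F [ 0.3 -1.2 -1. ] ff 0.0 q [-0.81  0.42  1.13  1.97 -0.46  1.03 -1.11]
red [463. 116.] 1111 z76 [ 0.5605 -0.2026  0.074 ] lying z36 [ 0.5598 -0.219   0.036 ]
red [188. 139.] 1047 z76 [0.5577 0.0444 0.074 ] lying z36 [0.5566 0.0605 0.036 ]
red [ 87. 132.] 480 z76 [0.5716 0.1376 0.074 ] lying z36 [0.5723 0.1659 0.036 ]
red [322. 147.] 923 z76 [ 0.542  -0.0763  0.074 ] lying z36 [ 0.5389 -0.0761  0.036 ]
blue [550. 102.] 1866 ((567.2208862304688, -330.0537414550781), (47.41250228881836, 47.624229431152344), 2.789313793182373)
blue [323. 112.] 528 ((571.7168579101562, -78.16242980957031), (16.07614517211914, 47.57075119018555), 1.9718602895736694)
green hull rect mm ((537.3967895507812, 151.885986328125), (55.72728729248047, 72.3714599609375), 7.394567012786865)
cap [ 86.92083333 132.19583333] 480 [0.5723 0.1659 0.036 ]
```

View pics/w7.png

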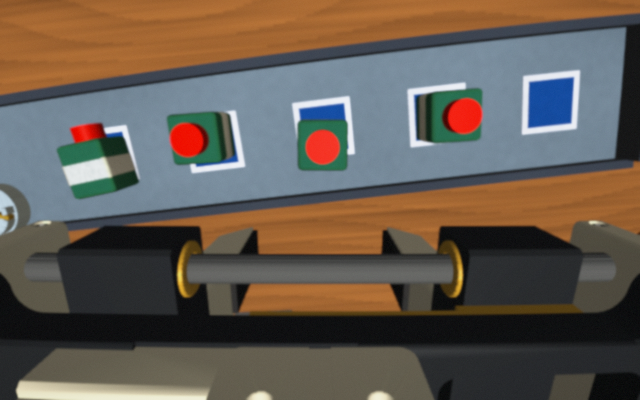

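The tin stands at (0.542,-0.076), 15 mm short of mark 2. I'll regrip it from above and shift it.

```bash
python3 -c "
from h import *
go([.5425,-.0763,.036],0)"
```

```text
twist [-0.4  -0.11 -4.37] n>= 0.42 | offs before twist cm [ 4.45  0.09 16.78] after [ 4.47  0.32 16.78] n>= 2.89
```

```bash
python3 -m inch '{"twist":[[-0.4,-0.1,-4.3],[0,0,0],[0,0,0],[0,0,0],[0,0,0],[0,0,0],[0,0,0],[0,0,0],[0,0,0],[0,0,0]],"offset":[[0,0,0],[2.2,0.15,0],[2.25,0.15,0],[0,0,0],[0,0,4.2],[0,0,4.2],[0,0,4.2],[0,0,4.1],[0,0,0],[0,0,0]],"claw":[6.8,6.8,6.8,6.8,6.8,6.8,6.8,6.8,6.8,6.8]}' 20
python3 -m inch '{"twist":[[0,0,0],[0,0,0],[0,0,0],[0,0,0],[0,0,0],[0,0,0],[0,0,0],[0,0,0],[0,0,0]],"offset":[[0,0,0],[0,0,0],[0,0,0],[0,0,0],[0,0,-0.3],[0.7,0.05,0],[0.75,0.05,0],[0,0,0.25],[0,0,0]],"claw":[0,0,0,0,0,0,0,0,0]}' 15
python3 -m inch '{"twist":[[0,0,0],[0,0,0],[0,0,0],[0,0,0],[0,0,0],[0,0,0],[0,0,0],[0,0,0],[0,0,0],[0,0,0],[0,0,0],[0,0,0]],"offset":[[0,0,0],[0,0,0],[0,0,0],[0,0,-2],[0,0,-4],[0,0,-6],[0,0,-6],[-2.5,-6,0],[-2.5,-6,0],[-2.5,-6,0],[0,-6,0],[0,0,0]],"claw":[6.8,6.8,6.8,6.8,6.8,6.8,6.8,6.8,6.8,6.8,6.8,6.8]}' 15
python3 -c "
from h import *
st();im,ci=grab('wrist','w8.png');stood(im,ci);bluemarks(im,ci);tin(im,ci,np.array([.545,.170]))"
```

```text
time_s: 44.88
tcp_pos: [0.5418, -0.0754, 0.039]
ee_rot: [-3.139, 0.003, -0.002]
wrist_force: [0.6, -1.0, 0.0]
width: 0.0678
finger_force: 0.0
time_s: 46.0
tcp_pos: [0.5579, -0.0755, 0.0385]
ee_rot: [-3.138, 0.001, -0.003]
wrist_force: [0.8, 0.9, 3.7]
width: 0.0486
finger_force: 14.7
time_s: 47.5
tcp_pos: [0.4837, 0.163, 0.2194]
ee_rot: [-3.136, -0.014, 0.0]
wrist_force: [0.4, -0.4, 0.2]
width: 0.0679
finger_force: 0.0
t 47.5 tcp [0.4837 0.163  0.2194] az 0.5 toolz [-0.     0.005 -1.   ] w 0.0679 F [ 0.4 -0.4  0.2] ff 0.0 q [-1.28  0.41  1.13  1.94 -0.43  1.06 -1.52]
red [316.  98.] 424 z76 [0.5696 0.1679 0.074 ] lying z36 [0.5719 0.1686 0.036 ]
red [448. 112.] 985 z76 [0.5578 0.0451 0.074 ] lying z36 [0.5587 0.0305 0.036 ]
red [572. 116.] 1049 z76 [ 0.5573 -0.0748  0.074 ] lying z36 [ 0.5581 -0.1044  0.036 ]
red [162. 180.] 1132 z76 [0.4912 0.3197 0.074 ] lying z36 [0.4838 0.3393 0.036 ]
green hull rect mm ((535.5225830078125, 164.15972900390625), (54.994503021240234, 47.67081069946289), 6.959163188934326)
cap [315.86556604  97.61320755] 424 [0.5719 0.1686 0.036 ]
```

```bash
python3 -c "
from h import *
go(tcpof([.5475,.1657,.13],7,-57),7,-57)"
```

```text
twist [ -3.56 -56.95  -6.07] n>= 5.47 | offs before twist cm [ 4.76 -0.38  9.99] after [10.97  0.15  1.43] n>= 1.84
```

```bash
python3 -m inch '{"twist":[[-0.6,-9.5,-1],[-0.6,-9.5,-1],[-0.6,-9.5,-1],[-0.6,-9.5,-1],[-0.6,-9.5,-1],[-0.6,-9.5,-1],[0,0,0],[0,0,0],[0,0,0],[0,0,0],[0,0,0]],"offset":[[0,0,0],[0,0,0],[0,0,0],[0,0,0],[0,0,0],[0,0,0],[3.65,0.05,0.48],[3.65,0.05,0.48],[3.65,0.05,0.48],[0,0,0],[0,0,0]],"claw":[6.6,6.6,6.6,6.6,6.6,6.6,6.6,6.6,6.6,6.6,6.6]}' 30
python3 -c "
from h import *
st();go(tcpof([.5475,.1657,.034],7,-57),7,-57)"
```

```text
time_s: 48.92
tcp_pos: [0.5273, 0.1533, 0.1061]
ee_rot: [2.748, 0.113, -1.391]
wrist_force: [-0.5, 0.4, 0.0]
width: 0.0658
finger_force: 0.0
t 48.92 tcp [0.5273 0.1533 0.1061] az 3.7 toolz [-0.802 -0.086 -0.591] w 0.0658 F [-0.5  0.4  0. ] ff 0.0 q [-0.49  1.14  0.49  1.09 -0.41  1.96 -1.48]
twist [-0.76 -3.21 -1.93] n>= 0.36 | offs before twist cm [ 6.95 -1.17  4.43] after [ 7.23 -0.98  4.02] n>= 1.39
```

```bash
python3 -m inch '{"twist":[[-0.8,-3.2,-1.9],[0,0,0],[0,0,0],[0,0,0],[0,0,0]],"offset":[[0,0,0],[0,0,0],[2,-0.5,1],[1.8,-0.5,1],[0,0,0]],"claw":[6.6,6.6,6.6,6.6,6.6]}' 30
python3 -c "
from h import *
st();go(tcpof([.5475,.1657,.034],7,-57),7,-57)"
```

```text
time_s: 49.55
tcp_pos: [0.5277, 0.1657, 0.0594]
ee_rot: [2.701, 0.169, -1.475]
wrist_force: [0.1, -0.0, 0.1]
width: 0.0663
finger_force: 0.0
t 49.55 tcp [0.5277 0.1657 0.0594] az 7.2 toolz [-0.835 -0.104 -0.54 ] w 0.0663 F [ 0.1 -0.   0.1] ff 0.0 q [-0.45  1.24  0.41  1.   -0.39  1.98 -1.5 ]
twist [0.1  0.29 0.1 ] n>= 0.03 | offs before twist cm [3.21 0.24 1.62] after [3.2  0.24 1.64] n>= 0.6
```

```bash
python3 -m inch '{"twist":[[0,0,0],[0,0,0],[0,0,0],[0,0,0],[0,0,0],[0,0,0],[0,0,0],[0,0,0],[0,0,0],[0,0,0],[0,0,0],[0,0,0]],"offset":[[1.6,0.12,0.82],[1.6,0.12,0.82],[0,0,0],[0,0,0],[0,0,0],[0,0,0],[0,0,0],[0,0,0],[-1.68,0,-1.1],[-3.35,0,-2.2],[-3.35,0,-2.2],[0,0,0]],"claw":[6.6,6.6,6.6,6.6,0,0,0,0,0,0,0,0]}' 30
python3 -m inch '{"twist":[[0,9.5,0],[0,9.5,0],[0,9.5,0],[0,9.5,0],[0,9.5,0],[0,9.5,0],[0,9.5,0],[0,9.5,0],[0,0,0],[0,0,0]],"offset":[[0,0,0],[0,0,0],[0,0,0],[0,0,0],[0,0,0],[0,0,0],[0,0,0],[0,0,0],[0,0,0],[0,0,0]],"claw":[0,0,0,0,0,0,0,0,0,0]}' 30
python3 -c "
from h import *
st();go(tcpof([.547,.172,.052],7,19),7,19)
s=env.state();print(R.from_rotvec(s['ee_rot']).as_matrix().round(3),s['tcp_pos']-.019*R.from_rotvec(s['ee_rot']).as_matrix()[:,2])"
```

```text
time_s: 51.05
tcp_pos: [0.5317, 0.1648, 0.1121]
ee_rot: [2.707, 0.172, -1.488]
wrist_force: [0.8, 0.6, -0.9]
width: 0.0478
finger_force: 30.0
time_s: 52.3
tcp_pos: [0.5317, 0.1617, 0.1092]
ee_rot: [-3.078, -0.182, -0.49]
wrist_force: [-0.5, 0.2, -1.8]
width: 0.0482
finger_force: 30.0
t 52.3 tcp [0.5317 0.1617 0.1092] az 6.8 toolz [ 0.308  0.038 -0.951] w 0.0482 F [-0.5  0.2 -1.8] ff 29.997695088386536 q [-0.59  0.32  0.22  2.18  0.05  0.35 -1.89]
twist [ 0.01  0.9  -0.22] n>= 0.09 | offs before twist cm [-0.19 -0.84  7.85] after [-0.31 -0.84  7.85] n>= 1.32
[[ 0.944  0.118  0.308]
 [ 0.112 -0.993  0.038]
 [ 0.311 -0.001 -0.951]] [0.52581751 0.16094057 0.12726764]
```

```bash
python3 -m inch '{"twist":[[0,0,0],[0,0,0],[0,0,0],[0,0,0],[0,0,0]],"offset":[[-0.05,-0.42,3.9],[-0.05,-0.42,3.9],[0,0,0],[0,0,0],[0,0,0]],"claw":[0,0,0,0,0]}' 30
python3 -m inch '{"twist":[[0,0,0],[0,0,0],[0,0,0],[0,0,0],[0,0,0],[0,0,0],[0,0,0]],"offset":[[0,0,0],[-0.06,0,0.2],[-0.06,0,0.2],[-0.06,0,0.2],[-0.06,0,0.2],[0,0,0],[0,0,0]],"claw":[0,0,0,0,0,0,0]}' 5
python3 -c "
from h import *
st()
s=env.state();print(s['tcp_pos']-.019*R.from_rotvec(s['ee_rot']).as_matrix()[:,2])"
```

```text
time_s: 52.92
tcp_pos: [0.5537, 0.1741, 0.0358]
ee_rot: [-3.075, -0.184, -0.494]
wrist_force: [-0.3, -0.3, -1.3]
width: 0.0479
finger_force: 30.0
time_s: 53.8
tcp_pos: [0.5533, 0.1745, 0.0268]
ee_rot: [-3.075, -0.185, -0.493]
wrist_force: [-2.3, -0.1, 6.3]
width: 0.0477
finger_force: 5.0
t 53.8 tcp [0.5533 0.1745 0.0268] az 6.9 toolz [ 0.31  0.04 -0.95] w 0.0477 F [-2.3 -0.1  6.3] ff 5.00021830201149 q [-0.44  0.51  0.04  2.14  0.35  0.19 -2.19]
[0.54735703 0.17368632 0.04487557]
```

```bash
python3 -m inch '{"twist":[[0,0,0],[0,0,0],[0,0,0],[0,0,0],[0,0,0],[0,0,0],[0,0,0],[0,0,0],[0,0,0],[0,-9,0],[0,-9,0],[0,0,0]],"offset":[[0,0,0],[0,0,0],[0,0,0],[0,0,0],[0,0,-2],[0,0,-4],[0,0,-5],[0,0,-5],[0,0,-4],[0,0,0],[0,0,0],[0,0,0]],"claw":[5.4,5.4,6.6,6.6,6.6,6.6,6.6,6.6,6.6,6.6,6.6,6.6]}' 4
python3 -c "
from h import *
st();im,ci=grab('wrist','w9.png');stood(im,ci);bluemarks(im,ci)"
```

```text
time_s: 55.3
tcp_pos: [0.4933, 0.1661, 0.2159]
ee_rot: [-3.133, -0.186, -0.006]
wrist_force: [0.5, 0.8, 0.0]
width: 0.066
finger_force: 0.0
t 55.3 tcp [0.4933 0.1661 0.2159] az 6.8 toolz [ 0.003  0.003 -1.   ] w 0.066 F [0.5 0.8 0. ] ff 0.0 q [-0.29  0.25 -0.1   1.9   0.03  0.99 -1.85]
red [319. 137.] 863 z76 [0.5438 0.1733 0.074 ] lying z36 [0.5419 0.1732 0.036 ]
red [455. 139.] 968 z76 [0.5577 0.0462 0.074 ] lying z36 [0.5575 0.0302 0.036 ]
red [574. 155.] 1032 z76 [ 0.5572 -0.0729  0.074 ] lying z36 [ 0.557 -0.104  0.036]
red [162. 175.] 1207 z76 [0.4906 0.32   0.074 ] lying z36 [0.4819 0.3385 0.036 ]
```

View pics/w9.png

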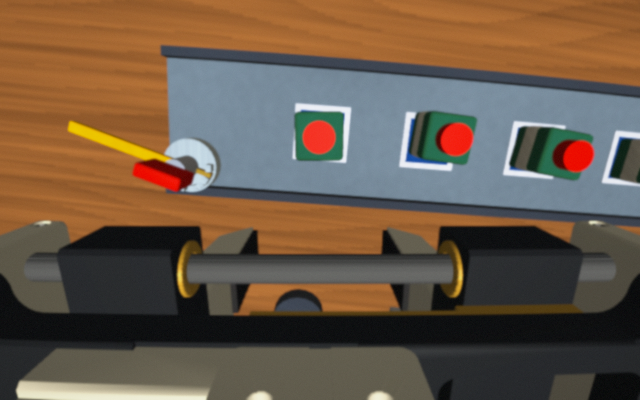

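Tin 4 stands at (0.544,0.173), on mark 4. The wing is at (162,175) with its arm pointing out to (70,127), so the knob comes next.

```bash
python3 -c "
from h import *
ci=viewer.camera_info('wrist'); im=cv2.imread('pics/w9.png')
b=min(blobs(rmask(im),60),key=lambda b:abs(b[0][0]-162)); cs,_=cv2.findContours(b[2].astype(np.uint8),0,2); r=cv2.minAreaRect(cs[0])
for z in (.098,.08): print([plane(ci,*p,z)[:2].round(4) for p in cv2.boxPoints(r)])
rays=[ray(ci,*b[0])]
ct=viewer.camera_info('top'); t0=cv2.imread('pics/top0.png')
bt=min(blobs(rmask(t0),20),key=lambda b:np.hypot(*(b[0]-[188.5,207.8]))); rays.append(ray(ct,*bt[0]))
s0=cv2.imread('pics/side0.png'); csd=viewer.camera_info('side')
for x in blobs(rmask(s0),8):
    if np.hypot(*(x[0]-[250,139]))<20: print('side',x[0],x[1]); rays.append(ray(csd,*x[0]))
A=0;B=0
for o,w in rays:
    w=w/np.linalg.norm(w); P=np.eye(3)-np.outer(w,w); A=A+P;B=B+P@o
print(np.linalg.solve(A,B)); 
# yellow arm from w9
h=hsv(im);H,S,V=h[...,0],h[...,1],h[...,2]
y=min(blobs((H>20)&(H<32)&(S>200)&(V>120),100),key=lambda b:np.hypot(*(b[0]-[110,145])))
w=np.array([plane(ci,*q[::-1],.043)[:2] for q in np.argwhere(y[2])]); v=np.linalg.svd(w-w.mean(0))[2][0]; print('arm',w.mean(0),np.degrees(np.arctan2(v[1],v[0])))
go([.4915,.319,.15],77)
"
```

```text
[array([0.4896, 0.3373]), array([0.5106, 0.3301]), array([0.4998, 0.28  ]), array([0.4783, 0.2863])]
[array([0.4851, 0.348 ]), array([0.5075, 0.3403]), array([0.496 , 0.2869]), array([0.4732, 0.2936])]
side [250.20930233 138.37209302] 43
[0.49276046 0.31414762 0.08704425]
arm [0.51093978 0.38590849] 76.52542792617788
twist [ 3.000e-02 -2.600e-01 -7.014e+01] n>= 6.68 | offs before twist cm [  1.78 -15.18   6.57] after [14.9  -3.46  6.53] n>= 2.77
```

```bash
python3 -m inch '{"twist":[[0,0,-10],[0,0,-10],[0,0,-10],[0,0,-10],[0,0,-10],[0,0,-10],[0,0,-10],[0,0,0],[0,0,0]],"offset":[[0,0,0],[0,0,0],[0,0,0],[0,0,0],[0,0,0],[0,0,0],[0,0,0],[0,0,0],[0,0,0]],"claw":[4,4,4,4,4,4,4,4,4]}' 40
python3 -m inch '{"twist":[[0,0,0],[0,0,0],[0,0,0],[0,0,0],[0,0,0],[0,0,0]],"offset":[[4.8,-1.1,0],[4.8,-1.1,0],[4.8,-1.1,0],[0,0,3],[0,0,3],[0,0,0]],"claw":[4,4,4,4,4,4]}'
python3 -c "
from h import *
st();go([.493,.3145,.063],76.7)"
```

```text
time_s: 56.48
tcp_pos: [0.4903, 0.1661, 0.2161]
ee_rot: [2.463, 1.95, 0.007]
wrist_force: [0.8, 0.9, -0.3]
width: 0.0404
finger_force: 0.0
time_s: 57.22
tcp_pos: [0.4896, 0.313, 0.1541]
ee_rot: [-2.461, -1.952, 0.002]
wrist_force: [-0.6, 0.5, -0.1]
width: 0.0402
finger_force: 0.0
t 57.23 tcp [0.4896 0.313  0.1541] az 76.9 toolz [-0.001 -0.    -1.   ] w 0.0402 F [-0.6  0.5 -0.1] ff 0.0 q [-0.36  0.45 -0.32  1.8   0.17  0.93 -0.99]
twist [-0.08  0.04  0.15] n>= 0.02 | offs before twist cm [0.23 0.31 9.11] after [0.23 0.3  9.11] n>= 1.52
```

```bash
python3 -m inch '{"twist":[[0,0,0],[0,0,0],[0,0,0],[0,0,0],[0,0,0],[0,0,0],[0,0,0],[0,0,0],[0,0,0],[0,0,0]],"offset":[[0.2,0.3,0],[0,0,3],[0,0,3],[0,0,3],[0,0,0],[0,0,0],[0,0,0],[0,0,0],[0,0,0],[0,0,0]],"claw":[4,4,4,4,4,0,0,0,0,0]}' 40
python3 -c "
from h import *
st()"
```

```text
time_s: 58.48
tcp_pos: [0.4936, 0.317, 0.0679]
ee_rot: [-2.457, -1.954, -0.005]
wrist_force: [-6.2, 0.4, 7.3]
width: 0.0137
finger_force: 40.0
t 58.48 tcp [0.4936 0.317  0.0679] az 77.0 toolz [ 0.001  0.004 -1.   ] w 0.0137 F [-6.2  0.4  7.3] ff 39.957261085510254 q [-0.39  0.57 -0.29  1.83  0.22  0.76 -1.03]
```

```bash
python3 -m inch '{"twist":[[0,0,0],[0,0,0],[0,0,0],[0,0,0]],"offset":[[0,0,-0.7],[0,0,-0.7],[0,0,0],[0,0,0]],"claw":[0,0,0,0]}' 45
python3 -c "
from h import *
st()"
```

```text
time_s: 58.98
tcp_pos: [0.4935, 0.3167, 0.0799]
ee_rot: [-2.457, -1.954, -0.004]
wrist_force: [-2.9, 4.8, -8.8]
width: 0.0137
finger_force: 44.9
t 58.98 tcp [0.4935 0.3167 0.0799] az 77.0 toolz [ 0.     0.004 -1.   ] w 0.0137 F [-2.9  4.8 -8.8] ff 44.9432498216629 q [-0.39  0.55 -0.3   1.83  0.21  0.79 -1.02]
```

```bash
python3 -m inch '{"twist":[[0,0,5],[0,0,8],[0,0,8],[0,0,8],[0,0,8],[0,0,0]],"offset":[[0,0,-0.15],[0,0,0],[0,0,0],[0,0,0],[0,0,0],[0,0,0]],"claw":[0,0,0,0,0,0]}' 45
python3 -c "
from h import *
st()"
```

```text
time_s: 59.72
tcp_pos: [0.4949, 0.3157, 0.0816]
ee_rot: [-2.951, -1.074, -0.005]
wrist_force: [0.5, 2.8, -10.0]
width: 0.0137
finger_force: 44.9
t 59.73 tcp [0.4949 0.3157 0.0816] az 40.0 toolz [ 0.002  0.002 -1.   ] w 0.0137 F [  0.5   2.8 -10. ] ff 44.94720697402954 q [-0.5   0.54 -0.14  1.83  0.1   0.78 -1.57]
```

```bash
python3 -m inch '{"twist":[[0,0,8],[0,0,8],[0,0,8],[0,0,8],[0,0,5.5],[0,0,0],[0,0,0]],"offset":[[0,0,0],[0,0,0],[0,0,0],[0,0,0],[0,0,0],[0,0,0],[0,0,0]],"claw":[0,0,0,0,0,0,0]}' 45
python3 -c "
from h import *
st();print(R.from_rotvec(env.state()['ee_rot']).as_matrix().round(3)); im,ci=grab('side'); cv2.imwrite('pics/s5.png',cv2.resize(im[100:220,210:370],None,fx=5,fy=5,interpolation=2))"
```

```text
time_s: 60.6
tcp_pos: [0.4954, 0.3142, 0.0817]
ee_rot: [-3.14, -0.07, -0.004]
wrist_force: [0.7, 0.1, -11.4]
width: 0.0138
finger_force: 45.0
t 60.6 tcp [0.4954 0.3142 0.0817] az 2.6 toolz [ 0.002  0.001 -1.   ] w 0.0138 F [  0.7   0.1 -11.4] ff 44.96895611286163 q [-0.62  0.53  0.02  1.84 -0.01  0.77 -2.13]
[[ 0.999  0.045  0.002]
 [ 0.045 -0.999  0.001]
 [ 0.002 -0.001 -1.   ]]
```

```bash
python3 -m inch '{"twist":[[0,0,0],[0,0,0],[0,0,0],[0,0,0],[0,0,0],[0,0,0],[0,0,0],[0,0,0]],"offset":[[0,0,0.5],[0,0,0.4],[0,0,0],[0,0,0],[0,0,0],[0,0,0],[0,0,0],[0,0,0]],"claw":[0,0,0,0,2.5,3.5,3.5,3.5]}'
python3 -m inch '{"twist":[[0,0,0],[0,0,0],[0,0,0],[0,0,0],[0,0,0],[0,0,0],[0,0,0]],"offset":[[0,0,-3],[0,0,-5],[0,0,-6],[-2,5,-1],[-4,6,0],[-4,6,0],[0,0,0]],"claw":[3.5,3.5,3.5,3.5,3.5,3.5,3.5]}'
python3 -c "
from h import *
st();im,ci=grab('wrist','w10.png');stood(im,ci)
b=cv2.imread('pics/w10.png')
t,ct=grab('top','t10.png');s,cs=grab('side','s10.png')
cv2.imwrite('pics/end.png',np.vstack([cv2.resize(s[100:300,210:430],(640,300)),cv2.resize(t[150:300,150:470],(640,300))]))
h=hsv(s);H,S,V=h[...,0],h[...,1],h[...,2]
for x in blobs(rmask(s),8): print('side',x[0].round(1),x[1])
for x in blobs((H>20)&(H<32)&(S>170)&(V>120),8): print('yel',x[0].round(1),x[1])
"
```

```text
time_s: 61.65
tcp_pos: [0.4954, 0.3165, 0.0736]
ee_rot: [-3.137, -0.067, -0.006]
wrist_force: [-0.3, -0.5, -0.3]
width: 0.0347
finger_force: 0.0
time_s: 62.52
tcp_pos: [0.4094, 0.1534, 0.2221]
ee_rot: [-3.14, -0.058, -0.001]
wrist_force: [0.8, 0.8, 0.5]
width: 0.0348
finger_force: 0.0
t 62.52 tcp [0.4094 0.1534 0.2221] az 2.1 toolz [ 0.001  0.001 -1.   ] w 0.0348 F [0.8 0.8 0.5] ff 0.0 q [-0.49  0.09  0.08  2.08 -0.01  0.97 -1.94]
red [446.  30.] 1178 z76 [0.5581 0.0467 0.074 ] lying z36 [0.5681 0.0332 0.036 ]
red [574.  39.] 1239 z76 [ 0.5572 -0.0727  0.074 ] lying z36 [ 0.5672 -0.1009  0.036 ]
red [281.  69.] 994 z76 [0.5195 0.1926 0.074 ] lying z36 [0.5248 0.1971 0.036 ]
red [144.  92.] 1592 z76 [0.4954 0.3212 0.074 ] lying z36 [0.4977 0.3416 0.036 ]
red [621. 212.] 1267 z76 [ 0.3965 -0.161   0.074 ] lying z36 [ 0.3867 -0.2001  0.036 ]
side [ 24.9 101.5] 797
side [251.2 140.3] 55
side [272.  157.3] 42
side [302.8 176.3] 51
side [322.6 197.7] 57
side [403.2 206.1] 12
side [347.2 222.4] 70
side [439.6 238.3] 18
side [298.6 282.5] 1867
side [422.  373.6] 140
side [363.2 396.9] 69
yel [271.6 139.7] 23
yel [359.  313.9] 30
```

View pics/end.png

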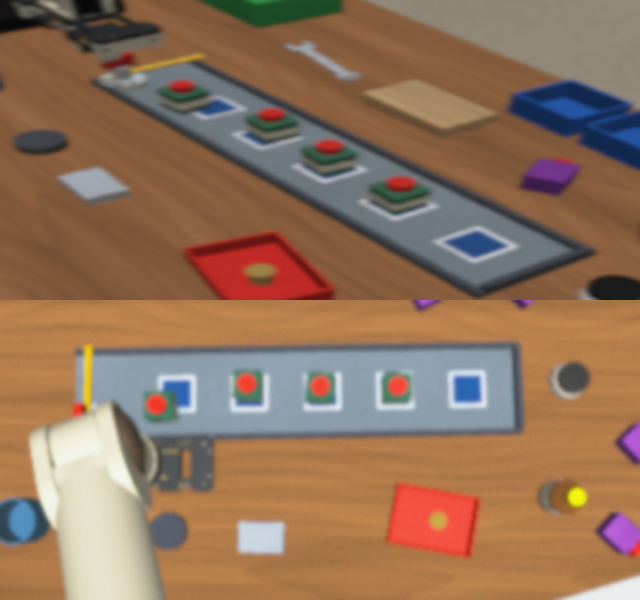

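The gate is shut across the lane. Tin 4 has been knocked aside to about (0.52,0.19), still upright. I'll measure it and move it back to its mark.

```bash
python3 -c "
from h import *
ci=viewer.camera_info('wrist'); im=cv2.imread('pics/w10.png'); h=hsv(im);H,S,V=h[...,0],h[...,1],h[...,2]
for c,a,l in blobs((H>45)&(H<90)&(S>60),200):
    cs,_=cv2.findContours(l.astype(np.uint8),0,2); w=np.array([plane(ci,*q,.06)[:2] for q in cs[0][:,0]]).astype(np.float32)
    print(c.round(),a,cv2.minAreaRect(w*1000))
bluemarks(im,ci)
for c,a,l in blobs((H>20)&(H<32)&(S>200)&(V>120),100):
    w=np.array([plane(ci,*q[::-1],.043)[:2] for q in np.argwhere(l)]); v=np.linalg.svd(w-w.mean(0),full_matrices=False)[2][0]; print('yel',c,a,w.mean(0),np.degrees(np.arctan2(v[1],v[0])))
go([.5195,.1926,.15],2)"
```

```text
[432.  39.] 1745 ((561.7020874023438, 54.66043472290039), (51.59029769897461, 50.29811477661133), 89.76126861572266)
[550.  46.] 1909 ((561.7559204101562, -63.27370834350586), (57.58945083618164, 50.73387908935547), 87.85211181640625)
[625.  55.] 347 ((555.744140625, -132.15460205078125), (39.55585861206055, 10.13428020477295), 3.4349558353424072)
[285.  74.] 1515 ((522.9168701171875, 198.56158447265625), (48.781612396240234, 48.02156448364258), 7.207202911376953)
blue [314.  49.] 1254 ((550.664306640625, 178.59872436523438), (46.93680953979492, 47.68815612792969), 2.4106669425964355)
yel [161.42217701  40.99389624] 983 [0.55003741 0.32327495] -177.00169281687744
twist [-0.22 -0.28  0.45] n>= 0.05 | offs before twist cm [10.76 -2.91  7.38] after [10.77 -3.02  7.32] n>= 2.23
```

View pics/w10.png

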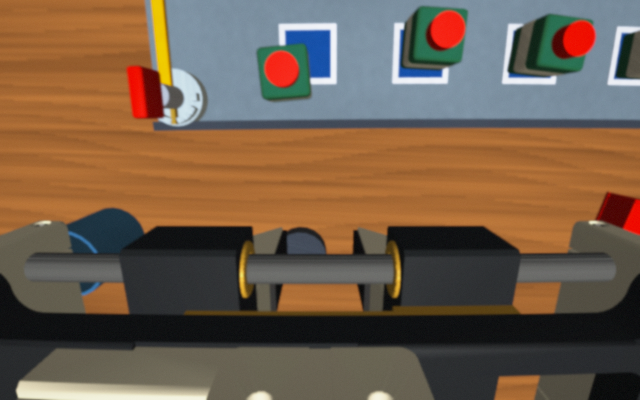

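```bash
python3 -m inch '{"twist":[[0,0,0],[0,0,0],[0,0,0],[0,0,0]],"offset":[[3,0,0],[0,-3,0],[0,0,0],[0,0,0]],"claw":[6.8,6.8,6.8,6.8]}' 15
python3 -c "
from h import *
st();im,ci=grab('wrist','w11.png');bluemarks(im,ci);stood(im,ci)
h=hsv(im);m=(h[...,1]<40)&(h[...,2]>170)
for c,a,l in blobs(m,150):
    cs,_=cv2.findContours(l.astype(np.uint8),0,2); w=np.array([plane(ci,*q,.004)[:2] for q in cs[0][:,0]]).astype(np.float32); r=cv2.minAreaRect(w*1000)
    if r[1][0]>30: print('white',c.round(),a,r)
go([.5195,.1926,.15],5)"
```

```text
time_s: 63.18
tcp_pos: [0.441, 0.1896, 0.2223]
ee_rot: [-3.139, -0.069, -0.004]
wrist_force: [-0.2, -0.3, 0.5]
width: 0.0667
finger_force: 0.0
t 63.17 tcp [0.441  0.1896 0.2223] az 2.5 toolz [ 0.002  0.002 -1.   ] w 0.0667 F [-0.2 -0.3  0.5] ff 0.0 q [-0.52  0.17  0.06  1.99 -0.01  0.98 -1.98]
blue [345.  81.] 1176 ((545.2206420898438, 170.7052764892578), (47.494380950927734, 46.87263488769531), 2.5963428020477295)
blue [444. 100.] 332 ((550.8163452148438, 45.9378662109375), (46.586246490478516, 46.97315216064453), 2.9610931873321533)
red [481.  72.] 1087 z76 [0.5576 0.0466 0.074 ] lying z36 [0.5637 0.0286 0.036 ]
red [604.  81.] 1137 z76 [ 0.5568 -0.0731  0.074 ] lying z36 [ 0.5629 -0.1058  0.036 ]
red [321. 107.] 884 z76 [0.5191 0.1918 0.074 ] lying z36 [0.5206 0.1918 0.036 ]
red [187. 130.] 1292 z76 [0.4931 0.3191 0.074 ] lying z36 [0.4913 0.3348 0.036 ]
red [632. 226.] 170 z76 [ 0.4156 -0.1417  0.074 ] lying z36 [ 0.4043 -0.1829  0.036 ]
white [347.  78.] 873 ((544.9727783203125, 171.0679168701172), (62.634639739990234, 64.1577377319336), 2.5984702110290527)
white [439.  97.] 700 ((550.3587036132812, 45.67713928222656), (63.87151336669922, 64.43704986572266), 2.310295581817627)
white [545.  96.] 666 ((556.150146484375, -79.54244995117188), (63.618255615234375, 63.98051071166992), 2.6800172328948975)
white [635. 100.] 245 ((554.6887817382812, -174.9414520263672), (55.33262252807617, 11.267014503479004), 15.315718650817871)
white [223. 127.] 926 ((493.9062194824219, 304.5511169433594), (61.78221130371094, 29.68901824951172), 2.40519380569458)
twist [-0.12 -0.15 -2.53] n>= 0.24 | offs before twist cm [ 7.85 -0.01  7.26] after [7.86 0.33 7.23] n>= 1.78
```

```bash
python3 -m inch '{"twist":[[0,0,-2.5],[0,0,0],[0,0,0],[0,0,0],[0,0,0],[0,0,0],[0,0,0],[0,0,0],[0,0,0],[0,0,0]],"offset":[[0,0,0],[3.9,0.2,0],[3.9,0.2,0],[0,0,0],[0,0,6],[0,0,6],[0,0,3.4],[0,0,3.2],[0,0,0],[0,0,0]],"claw":[6.8,6.8,6.8,6.8,6.8,6.8,6.8,6.8,6.8,6.8]}' 20
python3 -m inch '{"twist":[[0,0,0],[0,0,0],[0,0,0],[0,0,0],[0,0,0],[0,0,0],[0,0,2]],"offset":[[0,0,0],[0,0,0],[0,0,0],[0,0,0],[0,0,-0.4],[0,0,0],[0,0,0]],"claw":[0,0,0,0,0,0,0]}' 15
python3 -c "
from h import *
st();go([.545,.171,.039],3)"
```

```text
time_s: 64.47
tcp_pos: [0.5197, 0.1922, 0.038]
ee_rot: [-3.136, -0.135, -0.006]
wrist_force: [-0.8, -0.1, 1.7]
width: 0.0675
finger_force: 0.0
time_s: 65.35
tcp_pos: [0.519, 0.1919, 0.0406]
ee_rot: [-3.138, -0.077, -0.004]
wrist_force: [-0.5, 0.2, -1.8]
width: 0.0484
finger_force: 14.8
t 65.35 tcp [0.519  0.1919 0.0406] az 2.8 toolz [ 0.002  0.003 -1.   ] w 0.0484 F [-0.5  0.2 -1.8] ff 14.838706254959106 q [-0.46  0.55  0.07  1.94 -0.07  0.65 -1.87]
twist [-0.14 -0.14 -0.18] n>= 0.03 | offs before twist cm [2.49 2.22 0.16] after [2.48 2.23 0.16] n>= 0.56
```

```bash
python3 -m inch '{"twist":[[0,0,0],[0,0,0],[0,0,0],[0,0,0],[0,0,0],[0,0,0],[0,0,0],[0,0,0],[0,0,0],[0,0,0],[0,0,0],[0,0,0]],"offset":[[1.25,1.1,0],[1.25,1.1,0],[0,0,0],[0,0,0.25],[0,0,0],[0,0,0],[0,0,0],[0,0,0],[0,0,-2],[0,0,-5],[0,0,-6],[0,0,-6]],"claw":[0,0,0,0,0,6.8,6.8,6.8,6.8,6.8,6.8,6.8]}' 15
python3 -m inch '{"twist":[[0,0,0],[0,0,0],[0,0,0],[0,0,0],[0,0,0],[0,0,0],[0,0,0]],"offset":[[-1.5,5,0],[-1.5,5,0],[-1.5,5,0],[-1.5,5,0],[0,4.5,0],[0,0,0],[0,0,0]],"claw":[6.8,6.8,6.8,6.8,6.8,6.8,6.8]}' 15
python3 -c "
from h import *
st();im,ci=grab('wrist','w12.png');bluemarks(im,ci);stood(im,ci)
h=hsv(im);m=(h[...,1]<40)&(h[...,2]>170)
for c,a,l in blobs(m,150):
    cs,_=cv2.findContours(l.astype(np.uint8),0,2); w=np.array([plane(ci,*q,.004)[:2] for q in cs[0][:,0]]).astype(np.float32); r=cv2.minAreaRect(w*1000)
    if min(r[1])>50: print('white',c.round(),a,r)
go([.557,-.0745,.038],2.5)"
```

```text
time_s: 66.85
tcp_pos: [0.5446, 0.1708, 0.2302]
ee_rot: [-3.138, -0.08, -0.004]
wrist_force: [1.0, 0.3, -0.2]
width: 0.0682
finger_force: 0.0
time_s: 67.72
tcp_pos: [0.4975, -0.0763, 0.2276]
ee_rot: [-3.137, -0.08, -0.005]
wrist_force: [-0.1, -0.1, 0.6]
width: 0.0681
finger_force: 0.0
t 67.72 tcp [ 0.4975 -0.0763  0.2276] az 2.9 toolz [ 0.003  0.003 -1.   ] w 0.0681 F [-0.1 -0.1  0.6] ff 0.0 q [-0.11  0.21  0.24  1.93 -0.06  1.01 -1.36]
blue [534. 129.] 1550 ((567.4223022460938, -329.3504333496094), (47.090633392333984, 47.40879440307617), 3.2901103496551514)
red [197. 120.] 924 z76 [0.5579 0.0452 0.074 ] lying z36 [0.5571 0.0596 0.036 ]
red [322. 127.] 817 z76 [ 0.5573 -0.0752  0.074 ] lying z36 [ 0.5565 -0.0754  0.036 ]
red [ 74. 129.] 1013 z76 [0.5439 0.1694 0.074 ] lying z36 [0.5415 0.1989 0.036 ]
red [453. 130.] 901 z76 [ 0.561  -0.2022  0.074 ] lying z36 [ 0.5606 -0.2178  0.036 ]
white [124. 121.] 741 ((545.0120239257812, 172.6816864013672), (63.58369445800781, 64.66861724853516), 2.5759928226470947)
white [230. 137.] 630 ((550.3018798828125, 46.934261322021484), (62.45564651489258, 63.922508239746094), 2.7580807209014893)
white [332. 125.] 728 ((555.8475952148438, -78.48568725585938), (63.48061752319336, 64.28215026855469), 2.919154644012451)
white [420. 120.] 692 ((562.0843505859375, -203.7641143798828), (62.66270446777344, 64.69184875488281), 3.10404109954834)
white [534. 128.] 1057 ((567.5543212890625, -329.2704772949219), (64.22406005859375, 64.572509765625), 2.307297468185425)
twist [-0.19 -0.17  0.51] n>= 0.05 | offs before twist cm [ 5.89  0.26 18.97] after [ 5.95  0.15 18.95] n>= 3.31
```

All tins are now within about 4 mm of their marks. The tin was put back after the gate was shut, so I'll open the gate and shut it again to keep the order right.

```bash
python3 -m inch '{"twist":[[0,0,0],[0,0,0],[0,0,0],[0,0,0],[0,0,0],[0,0,0],[0,0,0],[0,0,0],[0,0,0],[0,0,0],[0,0,0]],"offset":[[0.2,-4.9,0],[0.2,-4.9,0],[0.2,-4.9,0],[0.2,-4.9,0],[0.2,-4.9,0],[0.2,-4.9,0],[0.2,-4.9,0],[0.2,-4.85,0],[0,0,4],[0,0,4],[0,0,0]],"claw":[4,4,4,4,4,4,4,4,4,4,4]}' 40
python3 -c "
from h import *
st();go([.4955,.3158,.066],2.6)"
```

```text
time_s: 69.15
tcp_pos: [0.49, 0.3151, 0.1453]
ee_rot: [3.139, 0.085, -0.006]
wrist_force: [-0.7, -0.4, -0.3]
width: 0.0401
finger_force: 0.0
t 69.15 tcp [0.49   0.3151 0.1453] az 3.1 toolz [-0.004 -0.001 -1.   ] w 0.0401 F [-0.7 -0.4 -0.3] ff 0.0 q [-0.62  0.44  0.    1.81 -0.    0.9  -2.13]
twist [0.05 0.22 0.49] n>= 0.05 | offs before twist cm [ 0.58 -0.05  7.93] after [ 0.55 -0.04  7.93] n>= 1.32
```

```bash
python3 -m inch '{"twist":[[0,0,0.5],[0,0,0],[0,0,0],[0,0,0],[0,0,0],[0,0,0],[0,0,0],[0,0,0],[0,0,0],[0,0,0]],"offset":[[0.5,0,0],[0,0,2.7],[0,0,2.6],[0,0,2.6],[0,0,0],[0,0,0],[0,0,0],[0,0,0],[0,0,0],[0,0,0]],"claw":[4,4,4,4,4,0,0,0,0,0]}' 45
python3 -c "
from h import *
st()"
python3 -m inch '{"twist":[[0,0,0],[0,0,0],[0,0,0],[0,0,0],[0,0,0]],"offset":[[0,0,-0.5],[0,0,-0.5],[0,0,-0.5],[0,0,0],[0,0,0]],"claw":[0,0,0,0,0]}' 45
python3 -c "
from h import *
st()"
```

```text
time_s: 70.4
tcp_pos: [0.4999, 0.3147, 0.0708]
ee_rot: [-3.139, -0.065, -0.007]
wrist_force: [-0.3, -2.3, 7.5]
width: 0.0135
finger_force: 45.0
t 70.4 tcp [0.4999 0.3147 0.0708] az 2.4 toolz [ 0.004  0.002 -1.   ] w 0.0135 F [-0.3 -2.3  7.5] ff 44.98160719871521 q [-0.61  0.55  0.01  1.83 -0.    0.75 -2.13]
time_s: 71.03
tcp_pos: [0.4995, 0.3147, 0.0842]
ee_rot: [-3.139, -0.065, -0.005]
wrist_force: [6.0, -0.8, -10.1]
width: 0.0138
finger_force: 45.0
t 71.03 tcp [0.4995 0.3147 0.0842] az 2.4 toolz [ 0.003  0.002 -1.   ] w 0.0138 F [  6.   -0.8 -10.1] ff 44.9669873714447 q [-0.61  0.53  0.01  1.83 -0.    0.78 -2.13]
```

```bash
python3 -m inch '{"twist":[[0,0,-7],[0,0,-8],[0,0,-8],[0,0,-8],[0,0,-8],[0,0,-8],[0,0,-8],[0,0,-8],[0,0,-8],[0,0,-4],[0,0,0],[0,0,0]],"offset":[[0,-0.06,0],[0,-0.06,0],[0,-0.06,0],[0,-0.06,0],[0,-0.06,0],[0,-0.06,0],[0,-0.06,0],[0,-0.06,0],[0,-0.06,0],[0,-0.03,0],[0,0,0],[0,0,0]],"claw":[0,0,0,0,0,0,0,0,0,0,0,0]}' 45
python3 -c "
from h import *
st()"
python3 -m inch '{"twist":[[0,0,0],[0,0,0],[0,0,0],[0,0,0],[0,0,0]],"offset":[[0,0,0.5],[0,0,0.5],[0,0,0.4],[0,0,0],[0,0,0]],"claw":[0,0,0,0,0]}' 45
python3 -c "
from h import *
st()"
```

```text
time_s: 72.53
tcp_pos: [0.4941, 0.3211, 0.0841]
ee_rot: [-2.45, -1.963, -0.004]
wrist_force: [-1.1, 4.3, -10.4]
width: 0.0138
finger_force: 45.0
t 72.53 tcp [0.4941 0.3211 0.0841] az 77.4 toolz [ 0.     0.004 -1.   ] w 0.0138 F [ -1.1   4.3 -10.4] ff 44.990222454071045 q [-0.38  0.55 -0.31  1.82  0.22  0.8  -1.02]
time_s: 73.15
tcp_pos: [0.4942, 0.3212, 0.0709]
ee_rot: [-2.449, -1.964, -0.004]
wrist_force: [-4.6, 2.6, -3.2]
width: 0.0134
finger_force: 45.0
t 73.15 tcp [0.4942 0.3212 0.0709] az 77.4 toolz [ 0.001  0.003 -1.   ] w 0.0134 F [-4.6  2.6 -3.2] ff 45.002256631851196 q [-0.39  0.57 -0.3   1.83  0.23  0.78 -1.03]
```

```bash
python3 -m inch '{"twist":[[0,0,0],[0,0,0],[0,0,0],[0,0,0]],"offset":[[0,0,-0.5],[0,0,-0.5],[0,0,-0.45],[0,0,0]],"claw":[0,0,0,0]}' 45
python3 -m inch '{"twist":[[0,0,7],[0,0,8],[0,0,8],[0,0,8],[0,0,8],[0,0,8],[0,0,8],[0,0,8],[0,0,8],[0,0,4],[0,0,0],[0,0,0]],"offset":[[0,0.06,0],[0,0.06,0],[0,0.06,0],[0,0.06,0],[0,0.06,0],[0,0.06,0],[0,0.06,0],[0,0.06,0],[0,0.06,0],[0,0.03,0],[0,0,0],[0,0,0]],"claw":[0,0,0,0,0,0,0,0,0,0,0,0]}' 45
python3 -c "
from h import *
st()"
```

```text
time_s: 73.65
tcp_pos: [0.4941, 0.321, 0.0849]
ee_rot: [-2.449, -1.964, -0.004]
wrist_force: [-2.2, 5.2, -9.2]
width: 0.0134
finger_force: 45.0
time_s: 75.15
tcp_pos: [0.4997, 0.3147, 0.0848]
ee_rot: [-3.14, -0.067, -0.004]
wrist_force: [2.4, -2.5, -10.1]
width: 0.0139
finger_force: 45.0
t 75.15 tcp [0.4997 0.3147 0.0848] az 2.5 toolz [ 0.003  0.001 -1.   ] w 0.0139 F [  2.4  -2.5 -10.1] ff 44.96966242790222 q [-0.61  0.53  0.01  1.83 -0.    0.78 -2.13]
```

Lower partway, release so it snaps down, then retreat and look.

```bash
python3 -m inch '{"twist":[[0,0,0],[0,0,0],[0,0,0],[0,0,0],[0,0,0],[0,0,0],[0,0,0],[0,0,0]],"offset":[[0,0,0.5],[0,0,0.4],[0,0,0],[0,0,0],[0,0,0],[0,0,0],[0,0,0],[0,0,0]],"claw":[0,0,0,0,2.5,3.5,3.5,3.5]}'
python3 -m inch '{"twist":[[0,0,0],[0,0,0],[0,0,0],[0,0,0],[0,0,0],[0,0,0],[0,0,0],[0,0,0]],"offset":[[0,0,-3],[0,0,-5],[0,0,-6],[-2,5,-1],[-3,6,0],[-2,6,0],[0,0,0],[0,0,0]],"claw":[3.5,3.5,3.5,3.5,3.5,3.5,3.5,3.5]}'
python3 -c "
from h import *
st();im,ci=grab('wrist','w13.png');stood(im,ci)
s,cs=grab('side','s13.png');t,_=grab('top')
h=hsv(im);H,S,V=h[...,0],h[...,1],h[...,2]
for c,a,l in blobs((H>20)&(H<32)&(S>200)&(V>120),100):
    w=np.array([plane(ci,*q[::-1],.043)[:2] for q in np.argwhere(l)]); v=np.linalg.svd(w-w.mean(0),full_matrices=False)[2][0]; print('yel',c,a,w.mean(0),np.degrees(np.arctan2(v[1],v[0])))
h=hsv(s)
for x in blobs(rmask(s),8): print('side',x[0].round(1),x[1])
cv2.imwrite('pics/end2.png',np.vstack([cv2.resize(s[100:300,210:430],(640,300)),cv2.resize(im[:240],(640,240))]))
"
```

```text
time_s: 76.15
tcp_pos: [0.4997, 0.317, 0.0767]
ee_rot: [-3.137, -0.067, -0.006]
wrist_force: [0.4, -0.6, -0.1]
width: 0.0343
finger_force: 0.0
time_s: 77.15
tcp_pos: [0.4389, 0.1484, 0.2261]
ee_rot: [-3.137, -0.066, -0.007]
wrist_force: [-0.5, 0.7, 0.7]
width: 0.035
finger_force: 0.0
t 77.15 tcp [0.4389 0.1484 0.2261] az 2.4 toolz [ 0.004  0.004 -1.   ] w 0.035 F [-0.5  0.7  0.7] ff 0.0 q [-0.45  0.13  0.07  2.02 -0.01  0.98 -1.9 ]
red [436.  67.] 1038 z76 [0.5577 0.0461 0.074 ] lying z36 [0.5641 0.0334 0.036 ]
red [300.  77.] 942 z76 [0.5438 0.1718 0.074 ] lying z36 [0.5485 0.1744 0.036 ]
red [560.  76.] 1132 z76 [ 0.5569 -0.0731  0.074 ] lying z36 [ 0.5632 -0.1004  0.036 ]
red [145. 126.] 1458 z76 [0.4933 0.3204 0.074 ] lying z36 [0.4918 0.3411 0.036 ]
red [622. 225.] 285 z76 [ 0.4133 -0.1742  0.074 ] lying z36 [ 0.4021 -0.2138  0.036 ]
yel [160.16740413  55.05678466] 1356 [0.56297856 0.31643493] -177.2049759474903
side [23.6 91. ] 1206
side [248.7 139.8] 80
side [281. 158.] 45
side [302.8 176.3] 51
side [322.7 197.6] 55
side [403.2 206.1] 12
side [347.2 222.4] 70
side [439.7 238.4] 17
side [298.6 282.5] 1868
side [422.  373.6] 140
side [363.2 396.9] 69
```

View pics/end2.png

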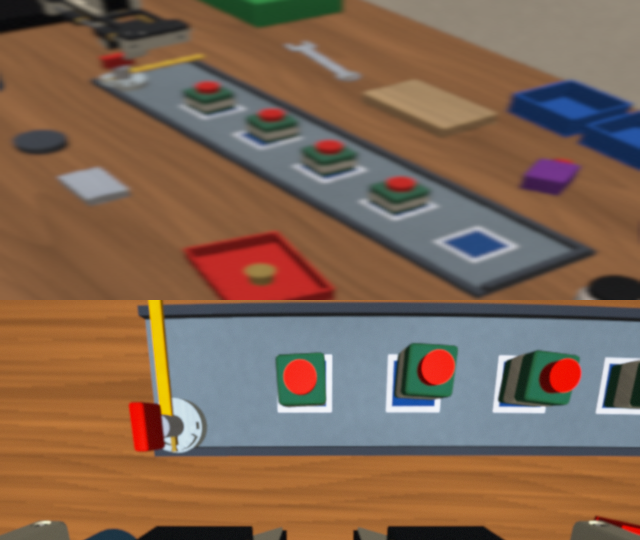

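The gate lies across the lane and the wing's height matches the earlier seated position. All tins stand on their marks and the collet is in the tray.

```bash
python3 -c "
from plant import env
print(env.job_done())"
```

```text
the job is handed in; nothing more can be done
None
```

I handed the job in at about 77 s, with no verdict returned: the collet is in the red tray, three tipped canisters stand cap up on marks 1, 2 and 4 (within about 4 mm), the already-standing one is untouched on mark 3, and the gate is shut and seated; the mark 4 canister was found knocked aside after the first shutting, so I put it back, then opened and shut the gate again.

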